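# Weight a creep-test stand with staggered ballast blocks

### The arm

A 6-joint arm with a two-finger parallel gripper is mounted at the origin on the work surface. World frame = base frame: x ahead of the robot, y to its left, z up, the work surface at z = 0. Lengths are in mm, angles in rad, forces in N, time in s.
With the tool pointing down it reaches from about 350 to 975 mm from the base axis. Payload 7.1 kg.
Tool frame: the origin (TCP) lies on the mounting face of the last link; the fingertips stand 182 mm ahead of it and the grasp point (between the pads) lies 163 mm ahead of it; z points along the fingers, y is the direction in which the jaws open and shut (so a half turn about z gives the same grasp; the last joint's range is limited). The gripper opens to 88 mm and grips with 3 to 60 N. Pads are 20 mm wide; open, the fingers measure 115 mm over their backs; the gripper's body (75 mm by 178 mm) begins 61 mm behind the grasp point.
Start: joints at [-1.269, 0.423, 1.63, -0, 1.089, -0.019], TCP at [197.096, -593.093, 404.675] pointing down, gripper open.
Joint ranges: [-3, 3], [-0.9, 2.11], [0.09, 2.58], [-1.31, 4.45], [0.11, 2.69], [-2.54, 2.54]. Speed limits (rad/s): [2.39, 2.39, 3.01, 3.14, 3.14, 3.14].

### API

Orientations are given as a rotation vector (axis times angle).
In Python, from workcell import ctrl, optics, nets gives the robot as it stands.
- The arm moves only by the tool send_rows, never from a script. Its argument "rows" is a list of rows, each an object with "offset": the shift along the tool's x, y, z in m, a list of three; "twist": the turn, a rotation vector about the tool's x, y, z in degrees, a list of three. A call has exactly 5 rows; each row shifts and turns the pose as measured when the row begins, along the tool's axes as they then stand; what a row does not reach is not made up. A row lasts 1/12 s, in which the tool goes at most 41.7 mm and 7.16 degrees, less where a joint would pass 70% of its speed; a pose out of reach is approached as far as the arm can. A call is refused whole if a number of a shift passes 0.0417 or a number of a turn 7.16, either way. A call with a gripper value outside its range is refused whole. "gripper" is the finger opening in m, from 0 to 0.0878, set as the call begins (left out, the last holds). The fingers move at their own pace and stop on an object; the grip force is fixed at half the most. Time passes only in rows, so rows that do not move let the fingers close, or fill a call up. It gives the time, the measured TCP pose, the force and the opening at its end, in the units of the state.
- ctrl.get_obs(): the state, without advancing time (a new reading comes with each control period).
- optics.get_image(name): name is "side" or "top" or "wrist"; returns (picture, depth): 420x560x3 uint8, blue, green, red; 420x560 float32, mm along the optical axis (not along the pixel's ray), 0 where there is no reading.
- optics.camera_info(name): a dict with "K" (3x3 intrinsics, pixels), "pose" (4x4, takes a point from camera to world coordinates). Camera axes: x right, y down, z forward; pixel columns grow to the right and rows downward; lengths in mm; the calibration is good to about 2 mm. A picture is of the moment at which its call begins: read the wrist's pose just before it. camera_info takes no time and is no camera call; for the wrist camera it gives the pose at the moment of the call.
- ctrl.close_job(): hands the job in, once; it reports no verdict.
Trained networks look in the newest picture that a camera, given by its name, has taken for a name from the list of things; names that differ only in an ending like _2 or _b are one class to them, and where a whole thing is asked for, a point or a joint stands for the part that bears it (a point fixed in the world has none). Each returns a list of dicts, best first, with "conf" (0 to 1); they miss things now and then, are a little off and sometimes report something else, mostly with a low value. They report only what shows in the picture. A call takes as long as a camera call. They do not tell look-alikes from the thing itself.
- nets.spot_in(camera, label): "extent" ([left, top, right, bottom] in pixels, round what is visible of it).
- nets.spot_point(camera, label): "position" ([column, row] in pixels: a listed point, or the origin of a listed thing).
The state is a dict: "t": time; "qpos": joint angles; "qvel": joint speeds; "joint_torque": joint torques, N m; "ee_pos": TCP position; "orientation": TCP orientation; "ft_force": force on the tool from outside, world axes, zero at the start; "moment": the same for the moment, N m; "width": finger opening in mm.
Only numpy, scipy, OpenCV 4.12 (cv2) and the standard library are available. Lean on these libraries where they do the work, as an engineer would, in place of code of your own. Each camera call takes 0.05 s, during which the arm holds its last target. There are 200 camera calls.

### The job

Load the creep-test stand for the next test run. With its plate still empty, turn the knob of the lock unit clockwise until it clicks over to locked; then lay all the aluminium ballast blocks flat on the plate in staggered courses: three end to end along the middle of the plate, filling its length, the next ones each centred over a joint between blocks below, and the sixth, if there is one, on top over the joint of the second course. Once every block lies square and let go, with the lock still on, click the knob back to free; leave the jar, bottle, stopwatch and screwdriver where they are.

Things in the scene. Friction and masses are not known exactly. Their poses are not given: they have to be found in the camera images.
- stand: Fixed creep-test stand: grey base 290 x 120 x 6 mm carrying a flat steel load plate 250 mm long (stand's y axis) and 56 mm wide (x axis). Origin at bench level under the plate's centre; the plate's flat top lies 30 mm above the bench and has just room for three blocks end to end with 5 mm gaps (block centres at y = -85, 0, 85 mm). The plate does not move.
- lock_base: The stand's lock unit: fixed grey box 80 x 80 x 25 mm on the bench with a black rotary knob on top. Origin at the centre of its underside; its axes give the unit's yaw.
- lock_grip (a point): Middle of the knob's grip, on its upright axis, 56 mm above the bench. The knob is a 52 mm disc (its top 37 mm above the bench) with an upright bar grip on it, 46 mm long, 12 mm thick and 30 mm tall (top 67 mm above the bench). A white tick on the bar's top marks its pointing end; white ticks on the box mark free and locked.
- lock (a joint): Angle of the lock knob, rad. 0 = free: bar grip along the lock unit's x axis, tick towards its +x. Grows clockwise seen from above, to 1.0 = locked (bar then 1.0 rad clockwise of the unit's x axis). Stops at both ends; a spring detent with its crest at 0.5 pushes the knob to within about 0.08 rad of whichever end is nearer, up to about 0.2 N m to turn past the crest.
- mat: Thin fixed rubber mat, 290 (x) x 240 (y) x 3 mm, on which the blocks wait lying flat, their long sides roughly along its y axis, in up to three rows of two. Origin at the centre of its underside. Its places are at x = -85, 0, 85 and y = -55, 55 mm.
- block1: Plain aluminium ballast block of square section, 80 x 36 x 36 mm, about 0.28 kg, all blocks alike; four to six are there. Origin at its CENTRE; its 80 mm run along its y axis. Any long side may lie down or up.
- block2: Plain aluminium ballast block of square section, 80 x 36 x 36 mm, about 0.28 kg, all blocks alike; four to six are there. Origin at its CENTRE; its 80 mm run along its y axis. Any long side may lie down or up.
- block3: Plain aluminium ballast block of square section, 80 x 36 x 36 mm, about 0.28 kg, all blocks alike; four to six are there. Origin at its CENTRE; its 80 mm run along its y axis. Any long side may lie down or up.
- block4: Plain aluminium ballast block of square section, 80 x 36 x 36 mm, about 0.28 kg, all blocks alike; four to six are there. Origin at its CENTRE; its 80 mm run along its y axis. Any long side may lie down or up.
- block5: Plain aluminium ballast block of square section, 80 x 36 x 36 mm, about 0.28 kg, all blocks alike; four to six are there. Origin at its CENTRE; its 80 mm run along its y axis. Any long side may lie down or up.
- block6: Plain aluminium ballast block of square section, 80 x 36 x 36 mm, about 0.28 kg, all blocks alike; four to six are there. Origin at its CENTRE; its 80 mm run along its y axis. Any long side may lie down or up.
- jar: Glass jar, 84 mm across, 110 mm tall, standing by; origin at the centre of its underside. Leave alone.
- bottle: Glass bottle, 66 mm across, 210 mm tall, standing by; origin at the centre of its underside. Leave alone.
- stopwatch: Black stopwatch, 64 mm across, 18 mm thick, lying flat; origin at the centre of its underside. Leave alone.
- screwdriver: Screwdriver lying on the bench beyond the work. Leave alone.
There are look-alikes about, which are no part of the job. What is shaped like the block5 but brown or pink is not meant.

How it is judged (in metres and radians):
On the way, in this order (a step that is already met when the one before it is completed fails the run):
1. the knob is clicked over to locked while no block is on the plate yet (value of joint lock above 0.85 rad and height (world z) of each of block1, block2, block3, block4, block5, block6 below 0.03 m), for 0.2 s.
2. all blocks lie in staggered courses on the plate, let go, with the lock on (value of joint lock above 0.85 rad and ((y of block1 in the frame of stand between -0.097 and -0.073 m and z of block1 in the frame of stand between 0.042 and 0.054 m) or (y of block1 in the frame of stand between -0.012 and 0.012 m and z of block1 in the frame of stand between 0.042 and 0.054 m) or (y of block1 in the frame of stand between 0.073 and 0.097 m and z of block1 in the frame of stand between 0.042 and 0.054 m) or (y of block1 in the frame of stand between -0.0545 and -0.0305 m and z of block1 in the frame of stand between 0.078 and 0.09 m) or (y of block1 in the frame of stand between 0.0305 and 0.0545 m and z of block1 in the frame of stand between 0.078 and 0.09 m) or (y of block1 in the frame of stand between -0.012 and 0.012 m and z of block1 in the frame of stand between 0.114 and 0.126 m)) and x of block1 in the frame of stand between -0.012 and 0.012 m and angle between the y axis of each of block1, block2, block3, block4, block5, block6 and the y axis of stand, either way round below 0.15 rad and ((y of block2 in the frame of stand between -0.097 and -0.073 m and z of block2 in the frame of stand between 0.042 and 0.054 m) or (y of block2 in the frame of stand between -0.012 and 0.012 m and z of block2 in the frame of stand between 0.042 and 0.054 m) or (y of block2 in the frame of stand between 0.073 and 0.097 m and z of block2 in the frame of stand between 0.042 and 0.054 m) or (y of block2 in the frame of stand between -0.0545 and -0.0305 m and z of block2 in the frame of stand between 0.078 and 0.09 m) or (y of block2 in the frame of stand between 0.0305 and 0.0545 m and z of block2 in the frame of stand between 0.078 and 0.09 m) or (y of block2 in the frame of stand between -0.012 and 0.012 m and z of block2 in the frame of stand between 0.114 and 0.126 m)) and x of block2 in the frame of stand between -0.012 and 0.012 m and ((y of block3 in the frame of stand between -0.097 and -0.073 m and z of block3 in the frame of stand between 0.042 and 0.054 m) or (y of block3 in the frame of stand between -0.012 and 0.012 m and z of block3 in the frame of stand between 0.042 and 0.054 m) or (y of block3 in the frame of stand between 0.073 and 0.097 m and z of block3 in the frame of stand between 0.042 and 0.054 m) or (y of block3 in the frame of stand between -0.0545 and -0.0305 m and z of block3 in the frame of stand between 0.078 and 0.09 m) or (y of block3 in the frame of stand between 0.0305 and 0.0545 m and z of block3 in the frame of stand between 0.078 and 0.09 m) or (y of block3 in the frame of stand between -0.012 and 0.012 m and z of block3 in the frame of stand between 0.114 and 0.126 m)) and x of block3 in the frame of stand between -0.012 and 0.012 m and ((y of block4 in the frame of stand between -0.097 and -0.073 m and z of block4 in the frame of stand between 0.042 and 0.054 m) or (y of block4 in the frame of stand between -0.012 and 0.012 m and z of block4 in the frame of stand between 0.042 and 0.054 m) or (y of block4 in the frame of stand between 0.073 and 0.097 m and z of block4 in the frame of stand between 0.042 and 0.054 m) or (y of block4 in the frame of stand between -0.0545 and -0.0305 m and z of block4 in the frame of stand between 0.078 and 0.09 m) or (y of block4 in the frame of stand between 0.0305 and 0.0545 m and z of block4 in the frame of stand between 0.078 and 0.09 m) or (y of block4 in the frame of stand between -0.012 and 0.012 m and z of block4 in the frame of stand between 0.114 and 0.126 m)) and x of block4 in the frame of stand between -0.012 and 0.012 m and ((y of block5 in the frame of stand between -0.097 and -0.073 m and z of block5 in the frame of stand between 0.042 and 0.054 m) or (y of block5 in the frame of stand between -0.012 and 0.012 m and z of block5 in the frame of stand between 0.042 and 0.054 m) or (y of block5 in the frame of stand between 0.073 and 0.097 m and z of block5 in the frame of stand between 0.042 and 0.054 m) or (y of block5 in the frame of stand between -0.0545 and -0.0305 m and z of block5 in the frame of stand between 0.078 and 0.09 m) or (y of block5 in the frame of stand between 0.0305 and 0.0545 m and z of block5 in the frame of stand between 0.078 and 0.09 m) or (y of block5 in the frame of stand between -0.012 and 0.012 m and z of block5 in the frame of stand between 0.114 and 0.126 m)) and x of block5 in the frame of stand between -0.012 and 0.012 m and ((y of block6 in the frame of stand between -0.097 and -0.073 m and z of block6 in the frame of stand between 0.042 and 0.054 m) or (y of block6 in the frame of stand between -0.012 and 0.012 m and z of block6 in the frame of stand between 0.042 and 0.054 m) or (y of block6 in the frame of stand between 0.073 and 0.097 m and z of block6 in the frame of stand between 0.042 and 0.054 m) or (y of block6 in the frame of stand between -0.0545 and -0.0305 m and z of block6 in the frame of stand between 0.078 and 0.09 m) or (y of block6 in the frame of stand between 0.0305 and 0.0545 m and z of block6 in the frame of stand between 0.078 and 0.09 m) or (y of block6 in the frame of stand between -0.012 and 0.012 m and z of block6 in the frame of stand between 0.114 and 0.126 m)) and x of block6 in the frame of stand between -0.012 and 0.012 m and contact force between each of block1, block2, block3, block4, block5, block6 and the fingers below 0.5 N and linear speed of each of block1, block2, block3, block4, block5, block6 below 0.02 m/s), for 0.3 s.
3. the knob is clicked back to free (value of joint lock below 0.15 rad), for 0.2 s.
At the end, for the whole second after the job is handed in: All blocks lie flat and still in the bond: three along the plate at -85, 0, 85 mm, the next above at -42.5 or 42.5 mm, the sixth on top at 0 (12 mm along and across, 6 mm in height, 0.15 rad); knob back at free (below 0.15 rad) (((y of block1 in the frame of stand between -0.097 and -0.073 m and z of block1 in the frame of stand between 0.042 and 0.054 m) or (y of block1 in the frame of stand between -0.012 and 0.012 m and z of block1 in the frame of stand between 0.042 and 0.054 m) or (y of block1 in the frame of stand between 0.073 and 0.097 m and z of block1 in the frame of stand between 0.042 and 0.054 m) or (y of block1 in the frame of stand between -0.0545 and -0.0305 m and z of block1 in the frame of stand between 0.078 and 0.09 m) or (y of block1 in the frame of stand between 0.0305 and 0.0545 m and z of block1 in the frame of stand between 0.078 and 0.09 m) or (y of block1 in the frame of stand between -0.012 and 0.012 m and z of block1 in the frame of stand between 0.114 and 0.126 m)) and x of block1 in the frame of stand between -0.012 and 0.012 m and angle between the y axis of each of block1, block2, block3, block4, block5, block6 and the y axis of stand, either way round below 0.15 rad and ((y of block2 in the frame of stand between -0.097 and -0.073 m and z of block2 in the frame of stand between 0.042 and 0.054 m) or (y of block2 in the frame of stand between -0.012 and 0.012 m and z of block2 in the frame of stand between 0.042 and 0.054 m) or (y of block2 in the frame of stand between 0.073 and 0.097 m and z of block2 in the frame of stand between 0.042 and 0.054 m) or (y of block2 in the frame of stand between -0.0545 and -0.0305 m and z of block2 in the frame of stand between 0.078 and 0.09 m) or (y of block2 in the frame of stand between 0.0305 and 0.0545 m and z of block2 in the frame of stand between 0.078 and 0.09 m) or (y of block2 in the frame of stand between -0.012 and 0.012 m and z of block2 in the frame of stand between 0.114 and 0.126 m)) and x of block2 in the frame of stand between -0.012 and 0.012 m and ((y of block3 in the frame of stand between -0.097 and -0.073 m and z of block3 in the frame of stand between 0.042 and 0.054 m) or (y of block3 in the frame of stand between -0.012 and 0.012 m and z of block3 in the frame of stand between 0.042 and 0.054 m) or (y of block3 in the frame of stand between 0.073 and 0.097 m and z of block3 in the frame of stand between 0.042 and 0.054 m) or (y of block3 in the frame of stand between -0.0545 and -0.0305 m and z of block3 in the frame of stand between 0.078 and 0.09 m) or (y of block3 in the frame of stand between 0.0305 and 0.0545 m and z of block3 in the frame of stand between 0.078 and 0.09 m) or (y of block3 in the frame of stand between -0.012 and 0.012 m and z of block3 in the frame of stand between 0.114 and 0.126 m)) and x of block3 in the frame of stand between -0.012 and 0.012 m and ((y of block4 in the frame of stand between -0.097 and -0.073 m and z of block4 in the frame of stand between 0.042 and 0.054 m) or (y of block4 in the frame of stand between -0.012 and 0.012 m and z of block4 in the frame of stand between 0.042 and 0.054 m) or (y of block4 in the frame of stand between 0.073 and 0.097 m and z of block4 in the frame of stand between 0.042 and 0.054 m) or (y of block4 in the frame of stand between -0.0545 and -0.0305 m and z of block4 in the frame of stand between 0.078 and 0.09 m) or (y of block4 in the frame of stand between 0.0305 and 0.0545 m and z of block4 in the frame of stand between 0.078 and 0.09 m) or (y of block4 in the frame of stand between -0.012 and 0.012 m and z of block4 in the frame of stand between 0.114 and 0.126 m)) and x of block4 in the frame of stand between -0.012 and 0.012 m and ((y of block5 in the frame of stand between -0.097 and -0.073 m and z of block5 in the frame of stand between 0.042 and 0.054 m) or (y of block5 in the frame of stand between -0.012 and 0.012 m and z of block5 in the frame of stand between 0.042 and 0.054 m) or (y of block5 in the frame of stand between 0.073 and 0.097 m and z of block5 in the frame of stand between 0.042 and 0.054 m) or (y of block5 in the frame of stand between -0.0545 and -0.0305 m and z of block5 in the frame of stand between 0.078 and 0.09 m) or (y of block5 in the frame of stand between 0.0305 and 0.0545 m and z of block5 in the frame of stand between 0.078 and 0.09 m) or (y of block5 in the frame of stand between -0.012 and 0.012 m and z of block5 in the frame of stand between 0.114 and 0.126 m)) and x of block5 in the frame of stand between -0.012 and 0.012 m and ((y of block6 in the frame of stand between -0.097 and -0.073 m and z of block6 in the frame of stand between 0.042 and 0.054 m) or (y of block6 in the frame of stand between -0.012 and 0.012 m and z of block6 in the frame of stand between 0.042 and 0.054 m) or (y of block6 in the frame of stand between 0.073 and 0.097 m and z of block6 in the frame of stand between 0.042 and 0.054 m) or (y of block6 in the frame of stand between -0.0545 and -0.0305 m and z of block6 in the frame of stand between 0.078 and 0.09 m) or (y of block6 in the frame of stand between 0.0305 and 0.0545 m and z of block6 in the frame of stand between 0.078 and 0.09 m) or (y of block6 in the frame of stand between -0.012 and 0.012 m and z of block6 in the frame of stand between 0.114 and 0.126 m)) and x of block6 in the frame of stand between -0.012 and 0.012 m and linear speed of each of block1, block2, block3, block4, block5, block6 below 0.02 m/s and value of joint lock below 0.15 rad); the robot touches nothing.
It fails at once if the jar is disturbed (moved more than 30 mm) (distance of jar from where it was at the start of the episode above 0.03 m).
It fails at once if the bottle is disturbed (moved more than 30 mm) (distance of bottle from where it was at the start of the episode above 0.03 m).
It fails at once if the stopwatch is disturbed (moved more than 30 mm) (distance of stopwatch from where it was at the start of the episode above 0.03 m).
It fails at once if the screwdriver is disturbed (moved more than 30 mm) (distance of screwdriver from where it was at the start of the episode above 0.03 m).
Of block1, block2, block3, block4, block5, block6 only 4 to 6 are there at a start; the rules pass over those that are not, and their reading is None.
At some moment in a run one of block1, block2, block3, block4, block5, block6 may be knocked a few centimetres aside while the robot is not near it.
It also fails if it takes over 210 s, if anything falls off the work surface, if the arm or the gripper's body presses on something with over 40 N, if the wrist force passes 120 N, or if a joint passes its speed limit or range.

## Working session

There is one attempt and no reset: what is moved stays moved. The work goes in short steps, Python scripts to look and compute and a tool call to move; the robot and the scene stay as the last step left them, time stands still between calls to the robot, and variables do not carry over. Pictures are saved under pics/ and viewed, about 12 in all and at most 16, crops included, and the job is handed in when it is done.

Besides the shell and the picture viewer there is one more tool, called after "Call:" in YAML: its name, and indented under it one key for each argument. send_rows: Moves the arm, as the interface text tells. Its arguments: {"type":"object","properties":{"rows":{"type":"array"},"gripper":{"type":"number"}},"required":["rows"]}

```bash
ls; mkdir -p pics; python3 - <<'E'
from workcell import ctrl, optics, nets
import cv2, numpy as np
o=ctrl.get_obs(); print({k:np.round(v,3) for k,v in o.items()})
for n in ("top","side"):
    im,d=optics.get_image(n); cv2.imwrite(f"pics/{n}0.png",im); np.save(f"pics/{n}0.npy",d)
    ci=optics.camera_info(n); print(n,np.round(ci["K"],1).tolist(),np.round(ci["pose"],3).tolist())
ci=optics.camera_info("wrist"); print(np.round(ci["K"],1).tolist(),np.round(ci["pose"],3).tolist())
E
```

```text
pics
{'t': np.float64(0.0), 'qpos': array([-1.269,  0.424,  1.631, -0.   ,  1.089, -0.019]), 'qvel': array([-0.001,  0.002, -0.001,  0.001, -0.001, -0.001]), 'joint_torque': array([-5.0000e-03, -5.4463e+01, -2.7367e+01,  6.4000e-02,  2.3000e-02,
       -0.0000e+00]), 'ee_pos': array([ 197.003, -592.862,  403.917]), 'orientation': array([-3.1  , -0.501,  0.   ]), 'ft_force': array([-0.899,  0.377, -0.559]), 'moment': array([ 0.037, -0.068, -0.011]), 'width': np.float64(88.076)}
top [[384.8, 0.0, 272.9], [0.0, 384.8, 209.7], [0.0, 0.0, 1.0]] [[-0.005, -0.984, 0.18, 323.747], [-1.0, 0.001, -0.027, 21.536], [0.026, -0.18, -0.983, 1158.315], [0.0, 0.0, 0.0, 1.0]]
side [[438.4, 0.0, 273.2], [0.0, 438.4, 208.1], [0.0, 0.0, 1.0]] [[-0.693, -0.523, 0.496, -170.178], [-0.721, 0.488, -0.493, 712.05], [0.015, -0.699, -0.715, 1083.114], [0.0, 0.0, 0.0, 1.0]]
[[331.9, 0.0, 280.1], [0.0, 331.9, 201.9], [0.0, 0.0, 1.0]] [[0.315, -0.921, -0.228, 258.253], [-0.949, -0.306, -0.074, -572.888], [-0.002, 0.239, -0.971, 383.677], [0.0, 0.0, 0.0, 1.0]]
```

View pics/top0.png

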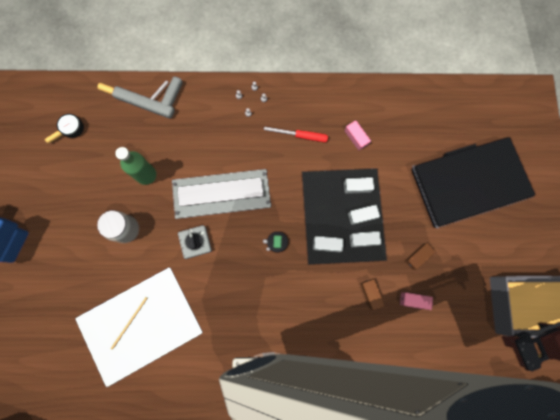

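View pics/side0.png

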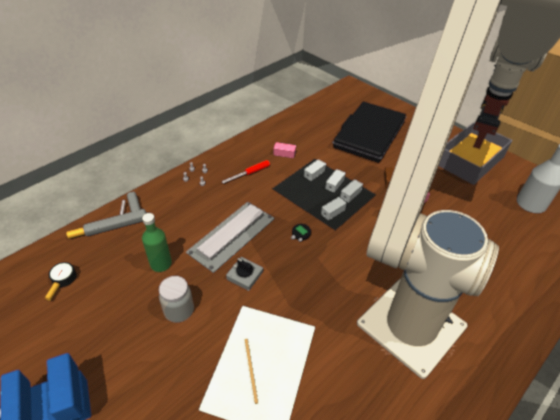

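```bash
cat > h.py <<'E'
from workcell import ctrl, optics, nets
import cv2, numpy as np
from scipy.spatial.transform import Rotation as R
def cloud(n):
    ci=optics.camera_info(n); im,d=optics.get_image(n); return unproj(im,d,ci)
def unproj(im,d,ci):
    K=np.array(ci["K"]); T=np.array(ci["pose"]); v,u=np.indices(d.shape)
    P=np.stack([(u-K[0,2])/K[0,0]*d,(v-K[1,2])/K[1,1]*d,d],-1)@T[:3,:3].T+T[:3,3]
    P[d<=0]=np.nan
    return im,P
def comps(mask,P,amin,close=0):
    """min-area rects in world xy of mask components: (cx,cy,long,short,yaw of long side,z,n)"""
    out=[]; n,l,s,_=cv2.connectedComponentsWithStats(mask.astype(np.uint8),connectivity=4)
    for i in range(1,n):
        if s[i,4]<amin: continue
        p=P[l==i]; (c,wh,a)=cv2.minAreaRect(p[:,:2].astype(np.float32)); a=np.radians(a); w,h=wh
        if w<h: w,h,a=h,w,a+np.pi/2
        a=(a+np.pi/2)%np.pi-np.pi/2
        if a<-np.pi/4: a+=np.pi
        out.append((*c,w,h,a,np.nanmedian(p[:,2]),s[i,4]))
    return out
def pr(l):
    for x in l: print(' '.join(f'{v:.2f}' if i==4 else f'{v:.0f}' for i,v in enumerate(x)))
E
python3 - <<'E'
from h import *
im,P=cloud("top"); z=P[...,2]; 
v,u=np.indices(z.shape)
bright=im.min(-1)>130; dark=im.max(-1)<70
print("blocks"); pr(comps((z>28)&(z<50)&bright&(u>295)&(u<395)&(v>160)&(v<270),P,40))
print("mat"); pr(comps((z>-4)&(z<50)&(u>295)&(u<395)&(v>160)&(v<270)&(dark|(z>20)),P,500))
print("plate"); pr(comps((z>20)&(z<40)&(u>165)&(u<275)&(v>160)&(v<225),P,200))
print("base"); pr(comps((z>-5)&(z<40)&(im.min(-1)>70)&(u>165)&(u<278)&(v>160)&(v<225),P,200))
print("lock"); pr(comps((z>18)&(z<80)&(u>170)&(u<220)&(v>220)&(v<265),P,40))
print("bar"); pr(comps((z>50)&(z<80)&(u>170)&(u<220)&(v>215)&(v<265),P,10))
print("watch",P[242,277].round(),"jar",P[222,115].round(),"bottle",P[153,122].round())
for l in ("lock_grip","stand","mat"): 
    r=nets.spot_point("top",l)[:2]; print(l,r)
cr=cv2.resize(im[215:270,165:225],None,fx=8,fy=8,interpolation=cv2.INTER_CUBIC); cv2.imwrite("pics/lock0.png",cr)
E
```

```text
blocks
608 -269 80 37 1.61 38 327
517 -280 81 36 1.81 39 331
443 -281 81 36 1.64 38 336
430 -169 79 36 1.49 38 342
mat
518 -225 286 238 0.05 3 5444
plate
588 151 250 58 1.69 29 1560
base
589 150 300 132 1.69 7 3984
lock
438 225 80 80 1.85 26 744
bar
438 224 46 13 0.22 66 82
watch [435. -21.  17.] jar [482. 424. 108.] bottle [645. 380. 210.]
lock_grip [{'position': [193.9, 236.5], 'conf': 0.73}, {'position': [191.1, 235.5], 'conf': 0.66}]
stand [{'position': [326.6, 243.0], 'conf': 0.71}, {'position': [218.8, 193.2], 'conf': 0.62}]
mat [{'position': [343.7, 214.8], 'conf': 0.86}, {'position': [294.7, 136.2], 'conf': 0.18}]
```

View pics/lock0.png

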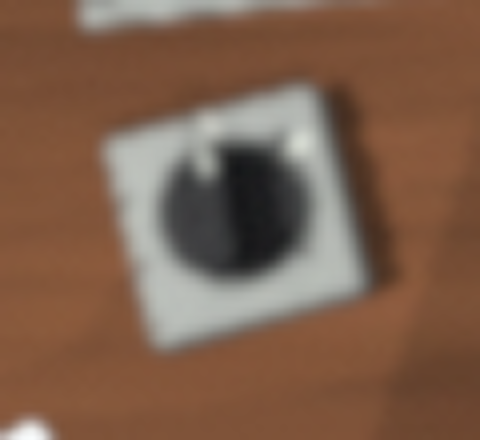

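Call:
send_rows:
  rows:
    - {"offset": [0.04, 0, 0], "twist": [0, 0, 0]}
    - {"offset": [0.04, 0, 0], "twist": [0, 0, 0]}
    - {"offset": [0.04, 0, 0], "twist": [0, 0, 0]}
    - {"offset": [0.04, 0, 0], "twist": [0, 0, 0]}
    - {"offset": [0.04, 0, 0], "twist": [0, 0, 0]}
  gripper: 0.05

```text
t: 0.72
ee_pos: [385.9, -531.8, 404.1]
orientation: [3.104, 0.481, -0.003]
ft_force: [-0.4, -0.8, -0.5]
width: 58.5
```

Call:
send_rows:
  rows:
    - {"offset": [0.014, -0.035, 0], "twist": [0, 0, 0]}
    - {"offset": [0.014, -0.035, 0], "twist": [0, 0, 0]}
    - {"offset": [0.014, -0.035, 0], "twist": [0, 0, 0]}
    - {"offset": [0.014, -0.035, 0], "twist": [0, 0, 0]}
    - {"offset": [0.014, -0.035, 0], "twist": [0, 0, 0]}

```text
t: 1.13
ee_pos: [407.3, -339.4, 401.7]
orientation: [3.1, 0.485, 0.002]
ft_force: [1.1, 0.3, 0.4]
width: 49.7
```

Call:
send_rows:
  rows:
    - {"offset": [0.014, -0.035, 0], "twist": [0, 0, 0]}
    - {"offset": [0.014, -0.035, 0], "twist": [0, 0, 0]}
    - {"offset": [0.014, -0.035, 0], "twist": [0, 0, 0]}
    - {"offset": [0.014, -0.035, 0], "twist": [0, 0, 0]}
    - {"offset": [0.014, -0.035, 0], "twist": [0, 0, 0]}

```text
t: 1.55
ee_pos: [419.1, -142.5, 401.3]
orientation: [3.1, 0.482, 0.004]
ft_force: [0.5, 0.3, 0.5]
width: 50.0
```

Call:
send_rows:
  rows:
    - {"offset": [0.013, -0.0343, 0], "twist": [0, 0, 0]}
    - {"offset": [0.013, -0.0343, 0], "twist": [0, 0, 0]}
    - {"offset": [0.013, -0.0343, 0], "twist": [0, 0, 0]}
    - {"offset": [0.013, -0.0343, 0], "twist": [0, 0, 0]}
    - {"offset": [0.013, -0.0343, 0], "twist": [0, 0, 0]}

```text
t: 1.97
ee_pos: [427.2, 49.6, 401.9]
orientation: [3.099, 0.48, 0.009]
ft_force: [0.5, -0.3, 0.2]
width: 50.1
```

Call:
send_rows:
  rows:
    - {"offset": [0.013, -0.0343, 0], "twist": [0, 0, 0]}
    - {"offset": [0.013, -0.0343, 0], "twist": [0, 0, 0]}
    - {"offset": [0.013, -0.0343, 0], "twist": [0, 0, 0]}
    - {"offset": [0.013, -0.0343, 0], "twist": [0, 0, 0]}
    - {"offset": [0.013, -0.0343, 0], "twist": [0, 0, 0]}

```text
t: 2.38
ee_pos: [435.2, 242.6, 402.6]
orientation: [3.099, 0.482, 0.015]
ft_force: [1.1, -0.0, 1.1]
width: 49.9
```

Call:
send_rows:
  rows:
    - {"offset": [0, 0, 0], "twist": [0, 0, -7.06]}
    - {"offset": [0, 0, 0], "twist": [0, 0, -7.06]}
    - {"offset": [0, 0, 0], "twist": [0, 0, -7.06]}
    - {"offset": [0, 0, 0], "twist": [0, 0, -7.06]}
    - {"offset": [0, 0, 0], "twist": [0, 0, -7.06]}

```text
t: 2.8
ee_pos: [434.7, 252.1, 402.9]
orientation: [2.798, 1.416, 0.017]
ft_force: [-1.0, 0.0, 0.1]
width: 49.9
```

Call:
send_rows:
  rows:
    - {"offset": [0, 0, 0], "twist": [0, 0, -7.06]}
    - {"offset": [0, 0, 0], "twist": [0, 0, -7.06]}
    - {"offset": [0, 0, 0], "twist": [0, 0, -7.06]}
    - {"offset": [0, 0, 0], "twist": [0, 0, -7.06]}
    - {"offset": [0, 0, 0], "twist": [0, 0, -7.06]}

```text
t: 3.22
ee_pos: [434.4, 252.5, 403.0]
orientation: [2.226, 2.204, 0.013]
ft_force: [-0.2, -0.1, -0.2]
width: 49.7
```

Call:
send_rows:
  rows:
    - {"offset": [0, 0, 0], "twist": [0, 0, -7.06]}
    - {"offset": [0, 0, 0], "twist": [0, 0, -7.06]}
    - {"offset": [0, 0, 0], "twist": [0, 0, -7.06]}
    - {"offset": [0, 0, 0], "twist": [0, 0, -7.06]}
    - {"offset": [0, 0, 0], "twist": [0, 0, -7.06]}

```text
t: 3.63
ee_pos: [434.2, 252.4, 403.2]
orientation: [1.439, 2.78, 0.009]
ft_force: [0.4, 0.0, -1.0]
width: 50.2
```

Call:
send_rows:
  rows:
    - {"offset": [0, 0, 0], "twist": [0, 0, -7.06]}
    - {"offset": [0, 0, 0], "twist": [0, 0, -7.06]}
    - {"offset": [0, 0, 0], "twist": [0, 0, -7.06]}
    - {"offset": [0, 0, 0], "twist": [0, 0, -7.06]}
    - {"offset": [0, 0, 0], "twist": [0, 0, -7.06]}

```text
t: 4.05
ee_pos: [434.1, 252.4, 403.4]
orientation: [0.515, 3.086, 0.003]
ft_force: [0.2, 0.4, 0.3]
width: 50.3
```

Call:
send_rows:
  rows:
    - {"offset": [0, 0, 0], "twist": [0, 0, -7.06]}
    - {"offset": [0, 0, 0], "twist": [0, 0, -7.06]}
    - {"offset": [0, 0, 0], "twist": [0, 0, -7.06]}
    - {"offset": [0, 0, 0], "twist": [0, 0, -7.06]}
    - {"offset": [0, 0, 0], "twist": [0, 0, -7.06]}

```text
t: 4.47
ee_pos: [433.9, 252.3, 403.6]
orientation: [-0.459, 3.095, -0.003]
ft_force: [0.2, 0.7, -0.7]
width: 49.8
```

```bash
cat >> h.py <<'E'
def plan(x,y,zg,psi):
    """turn first (twist, deg), then shift (in the turned tool axes, m) to put the grasp point at x,y,zg with tool x at yaw psi"""
    o=ctrl.get_obs(); Rc=R.from_rotvec(o["orientation"]); Rd=R.from_euler('z',psi)*R.from_euler('x',np.pi)
    tw=np.degrees((Rc.inv()*Rd).as_rotvec()); off=Rd.inv().apply(np.array([x,y,zg+163])-o["ee_pos"])/1000
    X=Rc.as_matrix()[:,0]
    print("t %.2f grasp"%o["t"],(Rc.apply([0,0,163])+o["ee_pos"]).round(1),"psi %.3f"%np.arctan2(X[1],X[0]),"q",np.round(o["qpos"],2),"F",np.round(o["ft_force"],1),"w %.1f"%o["width"])
    print("TWIST",tw.round(2),"OFF",off.round(4))
E
python3 - <<'E'
from h import *
im,P=cloud("wrist"); z=P[...,2]; cv2.imwrite("pics/w1.png",im)
print("bar"); L=comps((z>55)&(z<80),P,100); pr(L)
print("box"); pr(comps((z>18)&(z<80),P,500))
print("plate"); pr(comps((z>24)&(z<35)&(P[...,0]>500),P,500))
b=L[0]; plan(b[0],b[1],55,b[4]+np.pi)
E
```

```text
bar
437 225 46 12 0.21 66 602
446 420 61 14 2.06 68 594
box
437 225 80 80 0.27 25 5233
458 415 78 27 -0.72 49 1464
569 79 125 33 1.97 29 1197
557 250 47 23 1.76 29 739
627 376 64 26 1.95 35 891
plate
570 73 114 32 2.00 29 987
558 250 47 24 1.73 30 662
t 4.52 grasp [436.1 252.3 240.7] psi -2.839 q [ 0.5   0.24  1.9  -0.01  0.99 -1.36] F [-0.3 -0.5 -0. ] w 50.4
TWIST [-0.18  0.74  5.22] OFF [ 0.0022 -0.0271  0.1856]
```

View pics/w1.png

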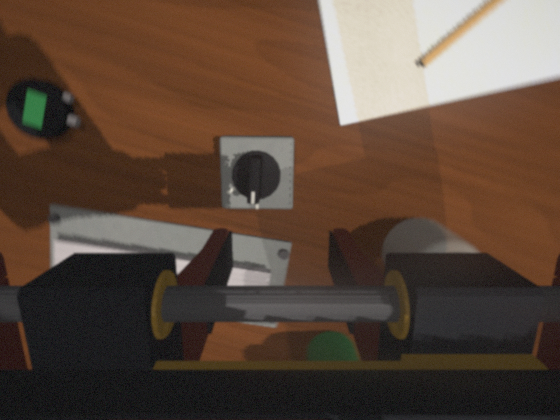

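Call:
send_rows:
  rows:
    - {"offset": [0, 0, 0], "twist": [-0.2, 0.7, 5.2]}
    - {"offset": [0.002, -0.027, 0], "twist": [0, 0, 0]}
    - {"offset": [0, 0, 0.03], "twist": [0, 0, 0]}
    - {"offset": [0, 0, 0.03], "twist": [0, 0, 0]}
    - {"offset": [0, 0, 0.02], "twist": [0, 0, 0]}

```text
t: 4.93
ee_pos: [440.3, 225.8, 327.0]
orientation: [-0.303, 3.114, 0.008]
ft_force: [-0.5, -0.1, -0.4]
width: 50.2
```

```bash
python3 - <<'E'
from h import *
plan(437,225,58,.21+np.pi)
E
```

```text
t 4.93 grasp [442.3 226.9 164. ] psi -2.948 q [ 0.45  0.35  1.98  0.    0.81 -1.32] F [-0.5 -0.1 -0.4] w 50.2
TWIST [ 0.23  0.78 -0.91] OFF [ 3.40e-03 -1.00e-04  1.06e-01]
```

Call:
send_rows:
  rows:
    - {"offset": [0.003, 0, 0.03], "twist": [0.2, 0.8, -0.9]}
    - {"offset": [0, 0, 0.03], "twist": [0, 0, 0]}
    - {"offset": [0, 0, 0.025], "twist": [0, 0, 0]}
    - {"offset": [0, 0, 0.014], "twist": [0, 0, 0]}
    - {"offset": [0, 0, 0.002], "twist": [0, 0, 0]}

```text
t: 5.35
ee_pos: [437.3, 224.8, 219.5]
orientation: [0.303, -3.125, 0.0]
ft_force: [-1.4, -0.7, 0.7]
width: 49.5
```

```bash
python3 - <<'E'
from h import *
plan(437,225,58,.21+np.pi)
E
```

```text
t 5.35 grasp [437.  224.8  56.5] psi -2.948 q [ 0.45  0.54  2.02  0.    0.58 -1.31] F [-1.4 -0.7  0.7] w 49.5
TWIST [ 0.01 -0.11 -0.95] OFF [ 0.0002  0.0002 -0.0015]
```

Call:
send_rows:
  rows:
    - {"offset": [0, 0, -0.0015], "twist": [0, 0, 0]}
    - {"offset": [0, 0, 0], "twist": [0, 0, 0]}
    - {"offset": [0, 0, 0], "twist": [0, 0, 0]}
    - {"offset": [0, 0, 0], "twist": [0, 0, 0]}
    - {"offset": [0, 0, 0], "twist": [0, 0, 0]}
  gripper: 0.0

```text
t: 5.77
ee_pos: [438.4, 225.4, 223.6]
orientation: [-0.295, 3.127, 0.002]
ft_force: [-0.0, 0.3, 0.9]
width: 19.9
```

Call:
send_rows:
  rows:
    - {"offset": [0, 0, 0], "twist": [0, 0, 5]}
    - {"offset": [0, 0, 0], "twist": [0, 0, 5]}
    - {"offset": [0, 0, 0], "twist": [0, 0, 5]}
    - {"offset": [0, 0, 0], "twist": [0, 0, 5]}
    - {"offset": [0, 0, 0], "twist": [0, 0, 5]}

```text
t: 6.18
ee_pos: [438.3, 225.1, 224.6]
orientation: [0.407, 3.111, 0.002]
ft_force: [0.8, 1.3, -11.0]
width: 12.8
```

Call:
send_rows:
  rows:
    - {"offset": [0, 0, 0], "twist": [0, 0, 5]}
    - {"offset": [0, 0, 0], "twist": [0, 0, 5]}
    - {"offset": [0, 0, 0], "twist": [0, 0, 5]}
    - {"offset": [0, 0, 0], "twist": [0, 0, 5]}
    - {"offset": [0, 0, 0], "twist": [0, 0, 5]}

```text
t: 6.6
ee_pos: [437.9, 224.8, 224.6]
orientation: [1.102, 2.936, 0.004]
ft_force: [0.8, -0.4, -9.0]
width: 11.8
```

```bash
python3 - <<'E'
from h import *
plan(437,225,58,-.73+np.pi); print(ctrl.get_obs()["moment"])
E
```

```text
t 6.60 grasp [438.8 224.9  61.6] psi 2.423 q [ 0.45  0.53  2.02 -0.    0.59 -0.4 ] F [ 0.8 -0.4 -9. ] w 11.8
TWIST [0.25 0.24 0.66] OFF [ 0.0008 -0.0005  0.0036]
[ 0.06573186 -0.26232186 -0.02688084]
```

Call:
send_rows:
  rows:
    - {"offset": [0, 0, 0], "twist": [0, 0, 2]}
    - {"offset": [0, 0, 0], "twist": [0, 0, 0]}
    - {"offset": [0, 0, 0], "twist": [0, 0, 0]}
    - {"offset": [0, 0, 0], "twist": [0, 0, 0]}
    - {"offset": [0, 0, 0], "twist": [0, 0, 0]}

```text
t: 7.02
ee_pos: [437.6, 224.8, 224.6]
orientation: [1.154, 2.915, 0.005]
ft_force: [2.5, 1.5, -9.9]
width: 11.9
```

Call:
send_rows:
  rows:
    - {"offset": [0, 0, 0], "twist": [0, 0, 0]}
    - {"offset": [0, 0, 0], "twist": [0, 0, 0]}
    - {"offset": [0, 0, 0], "twist": [0, 0, 0]}
    - {"offset": [0, 0, 0], "twist": [0, 0, 0]}
    - {"offset": [0, 0, 0], "twist": [0, 0, 0]}
  gripper: 0.06

```text
t: 7.43
ee_pos: [438.5, 225.2, 226.9]
orientation: [1.154, 2.913, 0.01]
ft_force: [-0.3, 0.7, 0.4]
width: 42.0
```

Call:
send_rows:
  rows:
    - {"offset": [0, 0, -0.04], "twist": [0, 0, 0]}
    - {"offset": [0, 0, -0.04], "twist": [0, 0, 0]}
    - {"offset": [0, 0, -0.04], "twist": [0, 0, 0]}
    - {"offset": [0, 0, -0.03], "twist": [0, 0, 0]}
    - {"offset": [0, 0, 0], "twist": [0, 0, 0]}

```text
t: 7.85
ee_pos: [437.0, 224.7, 378.9]
orientation: [1.158, 2.92, -0.004]
ft_force: [0.5, 0.5, -0.6]
width: 59.9
```

```bash
python3 - <<'E'
from h import *
im,P=cloud("wrist"); z=P[...,2]
print("bar"); pr(comps((z>55)&(z<80),P,100))
print("box"); pr(comps((z>18)&(z<80),P,500))
im,P=cloud("top"); z=P[...,2]; v,u=np.indices(z.shape); bright=im.min(-1)>130
print("blocks"); pr(comps((z>28)&(z<50)&bright&(u>295)&(u<395)&(v>160)&(v<270),P,40))
plan(430,-169,150,1.5)
E
```

```text
bar
467 415 83 37 -0.49 70 1659
438 225 46 12 -0.75 66 668
630 372 64 26 2.15 68 1310
box
467 415 83 37 -0.48 56 3247
438 226 80 80 1.84 25 5890
631 375 66 32 2.03 52 2970
573 261 54 28 0.10 29 1030
587 121 124 53 0.92 29 2697
blocks
609 -270 81 37 1.61 38 326
518 -280 80 37 1.80 39 331
443 -282 80 36 1.65 39 339
430 -171 74 35 1.54 39 301
t 7.95 grasp [435.  223.4 211.8] psi 2.387 q [ 0.45  0.27  1.95 -0.    0.93 -0.36] F [0.4 0.7 0.1] w 60.2
TWIST [-0.41  0.15 50.81] OFF [-0.3926  0.022   0.0618]
```

Call:
send_rows:
  rows:
    - {"offset": [0, 0, 0], "twist": [0, 0, 7]}
    - {"offset": [0, 0, 0], "twist": [0, 0, 7]}
    - {"offset": [0, 0, 0], "twist": [0, 0, 7]}
    - {"offset": [0, 0, 0], "twist": [0, 0, 7]}
    - {"offset": [0, 0, 0], "twist": [0, 0, 7]}

```text
t: 8.37
ee_pos: [433.1, 222.8, 367.7]
orientation: [-1.996, -2.419, 0.028]
ft_force: [-0.3, -0.1, 0.6]
width: 59.7
```

Call:
send_rows:
  rows:
    - {"offset": [0, 0, 0], "twist": [0, 0, 7]}
    - {"offset": [0, 0, 0], "twist": [0, 0, 7]}
    - {"offset": [0, 0, 0], "twist": [0, 0, 2]}
    - {"offset": [-0.03, 0, 0], "twist": [0, 0, 0]}
    - {"offset": [-0.04, 0, 0], "twist": [0, 0, 0]}

```text
t: 8.78
ee_pos: [424.3, 154.7, 359.4]
orientation: [-2.321, -2.105, 0.048]
ft_force: [0.4, -0.2, 0.4]
width: 59.6
```

Call:
send_rows:
  rows:
    - {"offset": [-0.04, 0, 0], "twist": [0, 0, 0]}
    - {"offset": [-0.04, 0, 0], "twist": [0, 0, 0]}
    - {"offset": [-0.04, 0, 0], "twist": [0, 0, 0]}
    - {"offset": [-0.04, 0, 0], "twist": [0, 0, 0]}
    - {"offset": [-0.04, 0, 0], "twist": [0, 0, 0]}

```text
t: 9.2
ee_pos: [399.6, -50.9, 354.8]
orientation: [-2.305, -2.106, 0.067]
ft_force: [1.4, 0.0, 0.3]
width: 60.3
```

Call:
send_rows:
  rows:
    - {"offset": [-0.04, 0, 0], "twist": [0, 0, 0]}
    - {"offset": [-0.04, 0, 0], "twist": [0, 0, 0]}
    - {"offset": [-0.02, 0, 0], "twist": [0, 0, 0]}
    - {"offset": [0, 0, 0], "twist": [0, 0, 0]}
    - {"offset": [0, 0, 0], "twist": [0, 0, 0]}

```text
t: 9.62
ee_pos: [385.0, -160.0, 349.5]
orientation: [-2.305, -2.088, 0.077]
ft_force: [0.1, 0.3, 0.4]
width: 59.7
```

```bash
cat >> h.py <<'E'
def blocks():
    im,P=cloud("wrist"); z=P[...,2]; pr(comps((z>30)&(z<48)&(P[...,1]<-80),P,300))
E
python3 - <<'E'
from h import *
blocks(); plan(430,-170,25,1.5)
E
```

```text
430 -169 80 36 1.48 38 3452
600 -246 35 26 1.46 38 926
287 -299 75 23 0.33 35 800
t 9.67 grasp [ 375.8 -161.3  186.8] psi 1.474 q [-0.41  0.21  2.1  -0.04  0.87 -0.29] F [ 0.2  0.9 -1.3] w 60.2
TWIST [-3.2   0.89 -1.53] OFF [-0.0073  0.0456  0.1615]
```

Call:
send_rows:
  rows:
    - {"offset": [0, 0, 0], "twist": [-3.2, 0.9, -0.4]}
    - {"offset": [-0.004, 0.025, 0], "twist": [0, 0, 0]}
    - {"offset": [-0.003, 0.02, 0.03], "twist": [0, 0, 0]}
    - {"offset": [0, 0, 0.04], "twist": [0, 0, 0]}
    - {"offset": [0, 0, 0.01], "twist": [0, 0, 0]}

```text
t: 10.08
ee_pos: [431.6, -164.3, 266.5]
orientation: [2.311, 2.124, 0.007]
ft_force: [-1.2, 0.9, 0.5]
width: 60.2
```

```bash
python3 - <<'E'
from h import *
plan(430,-169,25,1.48)
E
```

```text
t 10.08 grasp [ 432.5 -164.2  103.5] psi 1.487 q [-0.39  0.42  2.07  0.    0.65 -0.31] F [-1.2  0.9  0.5] w 60.2
TWIST [ 0.29 -0.06  0.38] OFF [-0.0048 -0.0012  0.0785]
```

Down, then close.

Call:
send_rows:
  rows:
    - {"offset": [-0.004, -0.001, 0.025], "twist": [0.3, 0, 0.4]}
    - {"offset": [-0.001, -0.001, 0.025], "twist": [0, 0, 0]}
    - {"offset": [0, 0, 0.018], "twist": [0, 0, 0]}
    - {"offset": [0, 0, 0.007], "twist": [0, 0, 0]}
    - {"offset": [0, 0, 0.001], "twist": [0, 0, 0]}

```text
t: 10.5
ee_pos: [429.9, -161.4, 184.9]
orientation: [-2.304, -2.127, 0.004]
ft_force: [-21.9, -20.6, 80.1]
width: 59.6
```

```bash
python3 - <<'E'
from h import *
plan(430,-169,25,1.48)
E
```

```text
t 10.50 grasp [ 429.  -161.    21.9] psi 1.491 q [-0.39  0.59  2.09  0.    0.47 -0.31] F [-21.9 -20.6  80.1] w 59.6
TWIST [-0.34 -0.12  0.64] OFF [-0.0076  0.0008 -0.0031]
```

Call:
send_rows:
  rows:
    - {"offset": [0, 0, -0.004], "twist": [0, 0, 0]}
    - {"offset": [-0.004, 0, -0.002], "twist": [0, 0, 0.6]}
    - {"offset": [-0.004, 0, 0], "twist": [0, 0, 0]}
    - {"offset": [0, 0, 0], "twist": [0, 0, 0]}
    - {"offset": [0, 0, 0], "twist": [0, 0, 0]}

```text
t: 10.92
ee_pos: [430.2, -165.9, 192.6]
orientation: [-2.309, -2.122, 0.004]
ft_force: [-0.3, 0.1, -0.1]
width: 59.9
```

```bash
python3 - <<'E'
from h import *
plan(430,-169,25,1.48)
E
```

```text
t 10.92 grasp [ 429.3 -165.5   29.6] psi 1.486 q [-0.39  0.57  2.09  0.    0.49 -0.31] F [-0.3  0.1 -0.1] w 59.9
TWIST [-0.31 -0.1   0.36] OFF [-0.0031  0.0001  0.0046]
```

Call:
send_rows:
  rows:
    - {"offset": [-0.003, 0, 0.003], "twist": [0, 0, 0]}
    - {"offset": [0, 0, 0], "twist": [0, 0, 0]}
    - {"offset": [0, 0, 0], "twist": [0, 0, 0]}
    - {"offset": [0, 0, 0], "twist": [0, 0, 0]}
    - {"offset": [0, 0, 0], "twist": [0, 0, 0]}
  gripper: 0.0

```text
t: 11.33
ee_pos: [430.0, -168.5, 188.8]
orientation: [-2.308, -2.122, 0.004]
ft_force: [-1.4, -0.1, 5.5]
width: 36.1
```

Call:
send_rows:
  rows:
    - {"offset": [0, 0, 0], "twist": [0, 0, 0]}
    - {"offset": [0, 0, 0], "twist": [0, 0, 0]}
    - {"offset": [0, 0, 0], "twist": [0, 0, 0]}
    - {"offset": [0, 0, 0], "twist": [0, 0, 0]}
    - {"offset": [0, 0, 0], "twist": [0, 0, 0]}

```text
t: 11.75
ee_pos: [430.0, -168.5, 188.8]
orientation: [-2.308, -2.122, 0.004]
ft_force: [-0.0, 0.5, 0.6]
width: 36.0
```

```bash
python3 - <<'E'
from h import *
print("grasp now:");plan(430,-169,25,1.48)
s=np.array([588,151]); d=np.array([np.cos(1.69),np.sin(1.69)])
# refine the plate from three top pictures
L=[]
for k in range(3):
    im,P=cloud("top"); z=P[...,2]; v,u=np.indices(z.shape)
    L.append(comps((z>20)&(z<40)&(u>165)&(u<275)&(v>160)&(v<225),P,200)[0])
pr(L)
for q in(-85,0,85,-42.5,42.5): print(q,(s+q*d).round(1))
E
```

```text
grasp now:
t 11.75 grasp [ 429.  -168.1   25.8] psi 1.487 q [-0.4   0.58  2.08  0.    0.48 -0.32] F [-0.   0.5  0.6] w 36.0
TWIST [-0.34 -0.13  0.39] OFF [-0.0005  0.0001  0.0008]
588 151 250 58 1.69 29 1559
588 151 250 58 1.69 29 1562
588 151 250 58 1.69 29 1559
-85 [598.1  66.6]
0 [588. 151.]
85 [577.9 235.4]
-42.5 [593.1 108.8]
42.5 [582.9 193.2]
```

Call:
send_rows:
  rows:
    - {"offset": [0, 0, -0.03], "twist": [0, 0, 0]}
    - {"offset": [0, 0, -0.04], "twist": [0, 0, 0]}
    - {"offset": [0, 0, -0.04], "twist": [0, 0, 0]}
    - {"offset": [0, 0, -0.02], "twist": [0, 0, -5.8]}
    - {"offset": [0, 0, 0], "twist": [0, 0, -5.8]}

```text
t: 12.32
ee_pos: [429.3, -168.4, 320.0]
orientation: [-2.069, -2.34, 0.009]
ft_force: [0.1, 0.4, -2.6]
width: 36.3
```

Call:
send_rows:
  rows:
    - {"offset": [0.034, 0.0175, 0], "twist": [0, 0, 0]}
    - {"offset": [0.034, 0.0175, 0], "twist": [0, 0, 0]}
    - {"offset": [0.034, 0.0175, 0], "twist": [0, 0, 0]}
    - {"offset": [0.034, 0.0175, 0], "twist": [0, 0, 0]}
    - {"offset": [0.034, 0.0175, 0], "twist": [0, 0, 0]}

```text
t: 12.73
ee_pos: [494.7, 10.8, 322.6]
orientation: [-2.078, -2.338, 0.009]
ft_force: [-0.0, 0.2, -3.1]
width: 35.8
```

Call:
send_rows:
  rows:
    - {"offset": [0.034, 0.0175, 0], "twist": [0, 0, 0]}
    - {"offset": [0.034, 0.0175, 0], "twist": [0, 0, 0]}
    - {"offset": [0.034, 0.0175, 0], "twist": [0, 0, 0]}
    - {"offset": [0.034, 0.0175, 0], "twist": [0, 0, 0]}
    - {"offset": [0.034, 0.0175, 0], "twist": [0, 0, 0]}

```text
t: 13.15
ee_pos: [561.1, 199.3, 320.1]
orientation: [-2.076, -2.336, 0.017]
ft_force: [1.4, -0.7, -1.7]
width: 36.1
```

Call:
send_rows:
  rows:
    - {"offset": [0.02, 0.01, 0], "twist": [0, 0, 0]}
    - {"offset": [0, 0, 0], "twist": [0, 0, 0]}
    - {"offset": [0, 0, 0], "twist": [0, 0, 0]}
    - {"offset": [0, 0, 0], "twist": [0, 0, 0]}
    - {"offset": [0, 0, 0], "twist": [0, 0, 0]}

```text
t: 13.57
ee_pos: [568.6, 227.9, 317.1]
orientation: [-2.066, -2.342, 0.021]
ft_force: [-0.5, -0.6, -2.1]
width: 36.0
```

```bash
python3 - <<'E'
from h import *
plan(577.9,236,53,1.69)
E
```

```text
t 13.57 grasp [564.9 228.3 154.1] psi 1.696 q [0.36 0.52 1.71 0.01 0.93 0.23] F [-0.5 -0.6 -2.1] w 36.0
TWIST [-1.27 -0.29  0.34] OFF [0.0069 0.0102 0.1011]
```

Call:
send_rows:
  rows:
    - {"offset": [0, 0, 0], "twist": [-1.3, -0.3, 0.3]}
    - {"offset": [0.007, 0.01, 0.02], "twist": [0, 0, 0]}
    - {"offset": [0, 0, 0.03], "twist": [0, 0, 0]}
    - {"offset": [0, 0, 0.02], "twist": [0, 0, 0]}
    - {"offset": [0, 0, 0.01], "twist": [0, 0, 0]}

```text
t: 13.98
ee_pos: [579.1, 230.6, 238.8]
orientation: [2.088, 2.335, 0.014]
ft_force: [-0.4, -0.1, -2.7]
width: 35.5
```

```bash
python3 - <<'E'
from h import *
plan(577.9,236,53,1.69)
E
```

```text
t 13.98 grasp [581.2 230.8  75.8] psi 1.682 q [ 0.36  0.64  1.72 -0.01  0.77  0.25] F [-0.4 -0.1 -2.7] w 35.5
TWIST [ 0.72  0.03 -0.44] OFF [ 0.0055 -0.0006  0.0228]
```

Call:
send_rows:
  rows:
    - {"offset": [0.005, 0, 0.008], "twist": [0.7, 0, -0.4]}
    - {"offset": [0, 0, 0.006], "twist": [0, 0, 0]}
    - {"offset": [0, 0, 0.003], "twist": [0, 0, 0]}
    - {"offset": [0, 0, 0], "twist": [0, 0, 0]}
    - {"offset": [0, 0, 0], "twist": [0, 0, 0]}

```text
t: 14.4
ee_pos: [578.1, 233.3, 220.0]
orientation: [-2.089, -2.346, 0.005]
ft_force: [-0.4, -0.3, -1.9]
width: 35.4
```

```bash
python3 - <<'E'
from h import *
plan(577.9,236,53,1.69)
E
```

```text
t 14.40 grasp [577.8 233.   57. ] psi 1.686 q [ 0.36  0.67  1.72 -0.    0.76  0.25] F [-0.4 -0.3 -1.9] w 35.4
TWIST [-0.14  0.11 -0.2 ] OFF [0.0027 0.0001 0.004 ]
```

Call:
send_rows:
  rows:
    - {"offset": [0.003, 0, 0.002], "twist": [0, 0, 0]}
    - {"offset": [0, 0, 0.0015], "twist": [0, 0, 0]}
    - {"offset": [0, 0, 0], "twist": [0, 0, 0]}
    - {"offset": [0, 0, 0], "twist": [0, 0, 0]}
    - {"offset": [0, 0, 0], "twist": [0, 0, 0]}

```text
t: 14.82
ee_pos: [578.8, 237.2, 219.1]
orientation: [2.087, 2.345, 0.002]
ft_force: [0.2, -0.2, -2.3]
width: 35.9
```

Call:
send_rows:
  rows:
    - {"offset": [0, 0, 0], "twist": [0, 0, 0]}
    - {"offset": [0, 0, 0], "twist": [0, 0, 0]}
    - {"offset": [0, 0, 0], "twist": [0, 0, 0]}
    - {"offset": [0, 0, 0], "twist": [0, 0, 0]}
    - {"offset": [0, 0, 0], "twist": [0, 0, 0]}
  gripper: 0.06

```text
t: 15.23
ee_pos: [579.5, 237.6, 220.7]
orientation: [2.087, 2.344, 0.007]
ft_force: [0.7, 0.9, 1.0]
width: 59.6
```

Call:
send_rows:
  rows:
    - {"offset": [0, 0, -0.03], "twist": [0, 0, 0]}
    - {"offset": [0, 0, -0.04], "twist": [0, 0, 0]}
    - {"offset": [0, 0, -0.04], "twist": [0, 0, 0]}
    - {"offset": [0, 0, -0.01], "twist": [0, 0, 0]}
    - {"offset": [0, 0, 0], "twist": [0, 0, 0]}

```text
t: 15.65
ee_pos: [578.4, 237.1, 342.7]
orientation: [2.088, 2.346, -0.002]
ft_force: [0.1, 0.3, 0.6]
width: 60.2
```

```bash
cat >> h.py <<'E'
S=np.array([588,151.]); YA=np.array([np.cos(1.69),np.sin(1.69)]); XA=np.array([YA[1],-YA[0]])
def look():
    im,P=cloud("top"); z=P[...,2]; v,u=np.indices(z.shape); br=im.min(-1)>110
    print("mat blocks"); pr(comps((z>28)&(z<50)&br&(u>285)&(u<400)&(v>150)&(v<280),P,40))
    print("stack: x,y in stand, len, wid, yaw-1.69, z")
    st=(u>165)&(u<278)&(v>150)&(v<225)
    for lo,hi in((52,85),(86,118),(120,150)):
        for c in comps((z>lo)&(z<hi)&st,P,60):
            d=np.array(c[:2])-S; print((d@XA).round(1),(d@YA).round(1),np.round(c[2:4],0),round(c[4]-1.69,3),round(c[5],1))
E
python3 - <<'E'
from h import *
look(); plan(443,-282,100,1.64)
E
```

```text
mat blocks
609 -269 80 37 1.62 38 326
518 -280 81 36 1.81 38 334
444 -282 79 36 1.64 39 316
stack: x,y in stand, len, wid, yaw-1.69, z
0.1 51.5 [37. 16.] -1.417 64.6
t 15.70 grasp [578.5 237.  179.2] psi 1.687 q [ 0.37  0.5   1.67 -0.    0.97  0.26] F [ 0.  -0.2  0.2] w 59.4
TWIST [-0.01  0.08  2.67] OFF [-0.5086 -0.1711  0.0792]
```

Call:
send_rows:
  rows:
    - {"offset": [-0.036, -0.012, 0], "twist": [0, 0, 0]}
    - {"offset": [-0.036, -0.012, 0], "twist": [0, 0, 0]}
    - {"offset": [-0.036, -0.012, 0], "twist": [0, 0, 0]}
    - {"offset": [-0.036, -0.012, 0], "twist": [0, 0, 0]}
    - {"offset": [-0.036, -0.012, 0], "twist": [0, 0, 0]}

```text
t: 16.12
ee_pos: [538.0, 51.8, 335.4]
orientation: [-2.075, -2.355, 0.004]
ft_force: [1.3, -0.6, -0.4]
width: 60.0
```

Call:
send_rows:
  rows:
    - {"offset": [-0.036, -0.012, 0], "twist": [0, 0, 0]}
    - {"offset": [-0.036, -0.012, 0], "twist": [0, 0, 0]}
    - {"offset": [-0.036, -0.012, 0], "twist": [0, 0, 0]}
    - {"offset": [-0.036, -0.012, 0], "twist": [0, 0, 0]}
    - {"offset": [-0.036, -0.012, 0], "twist": [0, 0, 0]}

```text
t: 16.53
ee_pos: [494.9, -142.1, 326.6]
orientation: [-2.065, -2.349, 0.015]
ft_force: [0.8, -0.4, 0.1]
width: 59.6
```

Call:
send_rows:
  rows:
    - {"offset": [-0.036, -0.012, 0], "twist": [0, 0, 0]}
    - {"offset": [-0.036, -0.012, 0], "twist": [0, 0, 0]}
    - {"offset": [-0.036, -0.012, 0], "twist": [0, 0, 0]}
    - {"offset": [0, 0, 0], "twist": [0, 0, 2.7]}
    - {"offset": [0, 0, 0], "twist": [0, 0, 0]}

```text
t: 16.95
ee_pos: [466.3, -265.0, 317.7]
orientation: [-2.123, -2.282, 0.022]
ft_force: [-0.1, 0.7, -0.0]
width: 60.1
```

```bash
python3 - <<'E'
from h import *
blocks(); look(); plan(443.5,-282,29,1.64)
E
```

```text
444 -281 80 36 1.65 38 4135
608 -263 66 37 1.62 38 3826
518 -280 79 36 1.81 38 2772
283 -294 82 36 0.33 35 3920
mat blocks
608 -269 81 37 1.66 38 278
513 -263 45 36 1.81 38 168
441 -259 37 36 1.59 38 146
stack: x,y in stand, len, wid, yaw-1.69, z
0.8 85.1 [80. 38.] 0.0 65.0
t 17.05 grasp [ 462.3 -262.6  155.1] psi 1.648 q [-0.53  0.42  1.88 -0.01  0.87 -0.6 ] F [-0.1  0.1 -0.3] w 59.9
TWIST [-1.57 -0.48  0.46] OFF [-0.0167 -0.0245  0.126 ]
```

Call:
send_rows:
  rows:
    - {"offset": [0, 0, 0], "twist": [-1.6, -0.5, 0]}
    - {"offset": [-0.0167, -0.0245, 0.01], "twist": [0, 0, 0]}
    - {"offset": [0, 0, 0.035], "twist": [0, 0, 0]}
    - {"offset": [0, 0, 0.035], "twist": [0, 0, 0]}
    - {"offset": [0, 0, 0.005], "twist": [0, 0, 0]}

```text
t: 17.47
ee_pos: [445.8, -277.9, 230.8]
orientation: [2.113, 2.317, 0.003]
ft_force: [-0.5, 1.2, -1.3]
width: 60.0
```

```bash
python3 - <<'E'
from h import *
plan(444,-281,27,1.645)
E
```

```text
t 17.47 grasp [ 446.6 -278.2   67.8] psi 1.663 q [-0.58  0.55  1.95  0.    0.64 -0.67] F [-0.5  1.2 -1.3] w 60.0
TWIST [0.3  0.15 1.02] OFF [-0.003  -0.002   0.0408]
```

Call:
send_rows:
  rows:
    - {"offset": [-0.003, -0.002, 0.012], "twist": [0.3, 0.15, 1]}
    - {"offset": [0, 0, 0.013], "twist": [0, 0, 0]}
    - {"offset": [0, 0, 0.007], "twist": [0, 0, 0]}
    - {"offset": [0, 0, 0.003], "twist": [0, 0, 0]}
    - {"offset": [0, 0, 0], "twist": [0, 0, 0]}

```text
t: 17.88
ee_pos: [445.7, -275.8, 193.8]
orientation: [-2.12, -2.309, 0.001]
ft_force: [0.1, -0.3, -0.2]
width: 59.9
```

```bash
python3 - <<'E'
from h import *
plan(444,-281,26,1.645)
E
```

```text
t 17.88 grasp [ 444.8 -275.1   30.8] psi 1.656 q [-0.58  0.62  1.95  0.    0.58 -0.66] F [ 0.1 -0.3 -0.2] w 59.9
TWIST [-0.29 -0.26  0.64] OFF [-0.0051 -0.0021  0.0048]
```

Call:
send_rows:
  rows:
    - {"offset": [-0.005, -0.001, 0.0035], "twist": [0, 0, 0.6]}
    - {"offset": [0, 0, 0], "twist": [0, 0, 0]}
    - {"offset": [0, 0, 0], "twist": [0, 0, 0]}
    - {"offset": [0, 0, 0], "twist": [0, 0, 0]}
    - {"offset": [0, 0, 0], "twist": [0, 0, 0]}
  gripper: 0.0

```text
t: 18.3
ee_pos: [446.5, -281.2, 193.0]
orientation: [-2.134, -2.302, 0.0]
ft_force: [-0.1, -0.0, -1.8]
width: 35.9
```

Call:
send_rows:
  rows:
    - {"offset": [0, 0, 0], "twist": [0, 0, 0]}
    - {"offset": [0, 0, 0], "twist": [0, 0, 0]}
    - {"offset": [0, 0, 0], "twist": [0, 0, 0]}
    - {"offset": [0, 0, 0], "twist": [0, 0, 0]}
    - {"offset": [0, 0, 0], "twist": [0, 0, 0]}

```text
t: 18.72
ee_pos: [446.1, -281.2, 193.2]
orientation: [-2.134, -2.302, 0.0]
ft_force: [-0.6, -0.3, -1.4]
width: 36.3
```

Call:
send_rows:
  rows:
    - {"offset": [0, 0, -0.03], "twist": [0, 0, 0]}
    - {"offset": [0, 0, -0.04], "twist": [0, 0, 0]}
    - {"offset": [0, 0, -0.04], "twist": [0, 0, 0]}
    - {"offset": [0, 0, -0.02], "twist": [0, 0, -2.5]}
    - {"offset": [0, 0, 0], "twist": [0, 0, 0]}

```text
t: 19.13
ee_pos: [445.7, -281.0, 324.9]
orientation: [-2.076, -2.342, 0.002]
ft_force: [0.4, -0.0, -2.7]
width: 35.6
```

```bash
python3 - <<'E'
from h import *
plan(588,152.5,54,1.69)
E
```

```text
t 19.13 grasp [ 444.1 -279.8  161.9] psi 1.691 q [-0.59  0.4   1.9   0.    0.86 -0.71] F [ 0.4 -0.  -2.7] w 35.6
TWIST [-0.51 -0.47  0.07] OFF [0.4135 0.1929 0.1079]
```

Call:
send_rows:
  rows:
    - {"offset": [0.0345, 0.016, 0], "twist": [0, 0, 0]}
    - {"offset": [0.0345, 0.016, 0], "twist": [0, 0, 0]}
    - {"offset": [0.0345, 0.016, 0], "twist": [0, 0, 0]}
    - {"offset": [0.0345, 0.016, 0], "twist": [0, 0, 0]}
    - {"offset": [0.0345, 0.016, 0], "twist": [0, 0, 0]}

```text
t: 19.55
ee_pos: [504.9, -100.9, 322.9]
orientation: [-2.101, -2.326, 0.003]
ft_force: [0.4, -0.0, -2.5]
width: 35.9
```

Call:
send_rows:
  rows:
    - {"offset": [0.0345, 0.016, 0], "twist": [0, 0, 0]}
    - {"offset": [0.0345, 0.016, 0], "twist": [0, 0, 0]}
    - {"offset": [0.0345, 0.016, 0], "twist": [0, 0, 0]}
    - {"offset": [0.0345, 0.016, 0], "twist": [0, 0, 0]}
    - {"offset": [0.0345, 0.016, 0], "twist": [0, 0, 0]}

```text
t: 19.97
ee_pos: [566.3, 88.2, 314.6]
orientation: [-2.105, -2.314, 0.013]
ft_force: [0.3, -0.5, -2.3]
width: 36.1
```

Call:
send_rows:
  rows:
    - {"offset": [0.0345, 0.018, 0], "twist": [0, 0, 0]}
    - {"offset": [0.03, 0.016, 0], "twist": [0, 0, 0]}
    - {"offset": [0, 0, 0], "twist": [0, 0, 0]}
    - {"offset": [0, 0, 0], "twist": [0, 0, 0]}
    - {"offset": [0, 0, 0], "twist": [0, 0, 0]}

```text
t: 20.38
ee_pos: [594.0, 166.9, 304.9]
orientation: [-2.098, -2.313, 0.021]
ft_force: [-0.6, -0.4, -2.6]
width: 35.5
```

```bash
python3 - <<'E'
from h import *
plan(588,151.5,58,1.69)
E
```

```text
t 20.38 grasp [590.3 167.3 141.9] psi 1.668 q [0.25 0.54 1.71 0.01 0.92 0.15] F [-0.6 -0.4 -2.6] w 35.5
TWIST [-1.28 -0.27 -1.24] OFF [-0.0146 -0.0078  0.0839]
```

Call:
send_rows:
  rows:
    - {"offset": [0, 0, 0], "twist": [-1.3, -0.3, -1.2]}
    - {"offset": [-0.015, -0.008, 0], "twist": [0, 0, 0]}
    - {"offset": [0, 0, 0.02], "twist": [0, 0, 0]}
    - {"offset": [0, 0, 0.01], "twist": [0, 0, 0]}
    - {"offset": [0, 0, 0], "twist": [0, 0, 0]}

```text
t: 20.8
ee_pos: [584.8, 144.9, 270.3]
orientation: [-2.092, -2.342, 0.008]
ft_force: [0.0, -0.1, -2.4]
width: 35.9
```

```bash
python3 - <<'E'
from h import *
plan(588,151.5,58,1.69)
E
```

```text
t 20.80 grasp [584.1 144.4 107.3] psi 1.683 q [ 0.22  0.57  1.76 -0.    0.82  0.11] F [ 0.  -0.1 -2.4] w 35.9
TWIST [-0.28  0.13 -0.38] OFF [0.0062 0.0039 0.0493]
```

Call:
send_rows:
  rows:
    - {"offset": [0.006, 0.004, 0.005], "twist": [-0.3, 0, -0.4]}
    - {"offset": [0, 0, 0.015], "twist": [0, 0, 0]}
    - {"offset": [0, 0, 0.015], "twist": [0, 0, 0]}
    - {"offset": [0, 0, 0.003], "twist": [0, 0, 0]}
    - {"offset": [0, 0, 0], "twist": [0, 0, 0]}

```text
t: 21.22
ee_pos: [589.5, 150.3, 231.2]
orientation: [2.086, 2.345, 0.0]
ft_force: [-0.1, -0.7, -1.3]
width: 35.4
```

```bash
python3 - <<'E'
from h import *
plan(588,151.5,57,1.69)
E
```

```text
t 21.22 grasp [589.9 150.1  68.2] psi 1.687 q [ 0.23  0.63  1.76 -0.    0.75  0.12] F [-0.1 -0.7 -1.3] w 35.4
TWIST [ 0.12  0.12 -0.15] OFF [ 0.0013 -0.0013  0.0112]
```

Call:
send_rows:
  rows:
    - {"offset": [0.001, -0.001, 0.006], "twist": [0, 0, 0]}
    - {"offset": [0, 0, 0.004], "twist": [0, 0, 0]}
    - {"offset": [0, 0, 0.002], "twist": [0, 0, 0]}
    - {"offset": [0, 0, 0], "twist": [0, 0, 0]}
    - {"offset": [0, 0, 0], "twist": [0, 0, 0]}

```text
t: 21.63
ee_pos: [589.4, 152.0, 220.3]
orientation: [2.085, 2.344, 0.005]
ft_force: [-0.1, -0.7, -3.1]
width: 35.7
```

```bash
python3 - <<'E'
from h import *
plan(588,151.5,57,1.69)
E
```

```text
t 21.63 grasp [590.4 151.9  57.3] psi 1.688 q [ 0.23  0.65  1.76 -0.    0.73  0.12] F [-0.1 -0.7 -3.1] w 35.7
TWIST [ 0.31  0.09 -0.13] OFF [-0.0003 -0.0015  0.0003]
```

Call:
send_rows:
  rows:
    - {"offset": [0, 0, 0], "twist": [0, 0, 0]}
    - {"offset": [0, 0, 0], "twist": [0, 0, 0]}
    - {"offset": [0, 0, 0], "twist": [0, 0, 0]}
    - {"offset": [0, 0, 0], "twist": [0, 0, 0]}
    - {"offset": [0, 0, 0], "twist": [0, 0, 0]}
  gripper: 0.06

```text
t: 22.05
ee_pos: [590.6, 152.3, 222.7]
orientation: [2.083, 2.342, 0.011]
ft_force: [0.5, 0.6, -0.5]
width: 59.8
```

Call:
send_rows:
  rows:
    - {"offset": [0, 0, -0.03], "twist": [0, 0, 0]}
    - {"offset": [0, 0, -0.04], "twist": [0, 0, 0]}
    - {"offset": [0, 0, -0.03], "twist": [0, 0, 0]}
    - {"offset": [-0.03, -0.002, 0], "twist": [0, 0, 2]}
    - {"offset": [-0.037, -0.003, 0], "twist": [0, 0, 2]}

```text
t: 22.47
ee_pos: [591.3, 88.6, 326.3]
orientation: [2.158, 2.274, 0.01]
ft_force: [0.0, -0.2, -0.4]
width: 60.1
```

Call:
send_rows:
  rows:
    - {"offset": [-0.037, -0.003, 0], "twist": [0, 0, 0]}
    - {"offset": [-0.037, -0.003, 0], "twist": [0, 0, 0]}
    - {"offset": [-0.037, -0.003, 0], "twist": [0, 0, 0]}
    - {"offset": [-0.037, -0.003, 0], "twist": [0, 0, 0]}
    - {"offset": [-0.037, -0.003, 0], "twist": [0, 0, 0]}

```text
t: 22.88
ee_pos: [586.0, -102.9, 330.3]
orientation: [2.151, 2.273, 0.019]
ft_force: [-0.2, 0.5, -0.0]
width: 60.1
```

Call:
send_rows:
  rows:
    - {"offset": [-0.037, -0.003, 0], "twist": [0, 0, 0]}
    - {"offset": [-0.037, -0.003, 0], "twist": [0, 0, 0]}
    - {"offset": [-0.037, -0.003, 0], "twist": [0, 0, 0]}
    - {"offset": [-0.02, 0, 0], "twist": [0, 0, 0]}
    - {"offset": [0, 0, 0], "twist": [0, 0, 0]}

```text
t: 23.3
ee_pos: [582.3, -247.5, 331.9]
orientation: [2.154, 2.264, 0.019]
ft_force: [-0.5, 0.0, 0.7]
width: 60.1
```

```bash
python3 - <<'E'
from h import *
blocks(); look(); plan(608,-269,29,1.62)
E
```

```text
609 -269 80 36 1.61 38 3673
516 -270 58 36 1.81 38 2309
771 -273 80 37 0.58 35 3119
mat blocks
606 -244 35 28 0.00 38 102
stack: x,y in stand, len, wid, yaw-1.69, z
9.9 51.7 [161.  41.] 0.197 65.2
t 23.40 grasp [ 585.3 -244.6  168.6] psi 1.622 q [-0.42  0.52  1.67  0.01  0.94 -0.47] F [0.9 0.  1.2] w 59.5
TWIST [1.1  0.11 0.11] OFF [-0.0258  0.0246  0.1396]
```

```bash
python3 - <<'E'
from h import *
im,P=cloud("top"); cv2.imwrite("pics/c1.png",cv2.resize(im[140:270,150:400],None,fx=3,fy=3,interpolation=cv2.INTER_CUBIC))
z=P[...,2]; v,u=np.indices(z.shape); m=(z>52)&(z<85)&(u>165)&(u<278)&(v>150)&(v<225)
d=P[m][:,:2]-S; x=d@XA; y=d@YA
for a in range(-40,135,10):
    k=(y>a)&(y<a+10); 
    if k.any(): print(a,x[k].min().round(),x[k].max().round(),k.sum())
E
```

```text
-30 5.0 40.0 34
-20 4.0 40.0 45
-10 3.0 39.0 46
0 1.0 37.0 45
10 1.0 36.0 45
20 -1.0 35.0 44
30 -2.0 34.0 44
40 -4.0 33.0 46
50 -11.0 30.0 47
60 -13.0 24.0 48
70 -14.0 22.0 43
80 -16.0 19.0 47
90 -17.0 18.0 43
100 -18.0 18.0 45
110 -20.0 17.0 47
120 -20.0 16.0 44
130 1.0 1.0 1
```

View pics/c1.png

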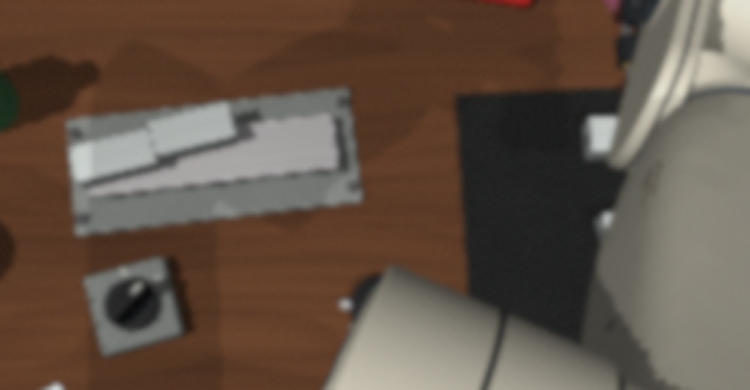

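Call:
send_rows:
  rows:
    - {"offset": [-0.005, 0.005, 0], "twist": [1.1, 0.1, 0.3]}
    - {"offset": [-0.019, 0.019, 0.01], "twist": [0, 0, 0]}
    - {"offset": [0, 0, 0.035], "twist": [0, 0, 0]}
    - {"offset": [0, 0, 0.035], "twist": [0, 0, 0]}
    - {"offset": [0, 0, 0.01], "twist": [0, 0, 0]}

```text
t: 23.87
ee_pos: [611.1, -258.3, 244.0]
orientation: [2.154, 2.279, 0.005]
ft_force: [-1.7, 0.7, 0.1]
width: 60.0
```

```bash
python3 - <<'E'
from h import *
plan(609,-269,26,1.615)
E
```

```text
t 23.87 grasp [ 612.1 -258.6   81.1] psi 1.627 q [-0.42  0.68  1.62  0.    0.84 -0.48] F [-1.7  0.7  0.1] w 60.0
TWIST [0.35 0.12 0.68] OFF [-0.0106 -0.0026  0.055 ]
```

Call:
send_rows:
  rows:
    - {"offset": [-0.01, -0.0025, 0.012], "twist": [0.3, 0.1, 0.7]}
    - {"offset": [0, 0, 0.016], "twist": [0, 0, 0]}
    - {"offset": [0, 0, 0.012], "twist": [0, 0, 0]}
    - {"offset": [0, 0, 0.004], "twist": [0, 0, 0]}
    - {"offset": [0, 0, 0], "twist": [0, 0, 0]}

```text
t: 24.28
ee_pos: [609.5, -264.5, 197.2]
orientation: [-2.164, -2.271, 0.002]
ft_force: [0.2, 0.0, 0.3]
width: 60.0
```

```bash
python3 - <<'E'
from h import *
plan(609,-269,26,1.615)
E
```

```text
t 24.28 grasp [ 608.8 -264.2   34.2] psi 1.619 q [-0.43  0.75  1.62  0.    0.78 -0.48] F [0.2 0.  0.3] w 60.0
TWIST [-0.23 -0.13  0.23] OFF [-0.0045 -0.0007  0.0082]
```

Call:
send_rows:
  rows:
    - {"offset": [-0.0045, 0, 0.004], "twist": [-0.2, -0.1, 0.2]}
    - {"offset": [0, 0, 0.003], "twist": [0, 0, 0]}
    - {"offset": [0, 0, 0], "twist": [0, 0, 0]}
    - {"offset": [0, 0, 0], "twist": [0, 0, 0]}
    - {"offset": [0, 0, 0], "twist": [0, 0, 0]}
  gripper: 0.0

```text
t: 24.7
ee_pos: [610.6, -270.0, 192.8]
orientation: [2.17, 2.268, 0.002]
ft_force: [-0.2, -0.0, -2.3]
width: 35.6
```

Call:
send_rows:
  rows:
    - {"offset": [0, 0, 0], "twist": [0, 0, 0]}
    - {"offset": [0, 0, 0], "twist": [0, 0, 0]}
    - {"offset": [0, 0, 0], "twist": [0, 0, 0]}
    - {"offset": [0, 0, 0], "twist": [0, 0, 0]}
    - {"offset": [0, 0, 0], "twist": [0, 0, 0]}

```text
t: 25.12
ee_pos: [610.2, -269.9, 192.9]
orientation: [2.17, 2.268, 0.002]
ft_force: [-1.2, 0.9, -3.4]
width: 36.2
```

```bash
python3 - <<'E'
from h import *
plan(609,-269,26,1.615)
E
```

```text
t 25.12 grasp [ 610.6 -270.1   29.9] psi 1.615 q [-0.43  0.75  1.62  0.    0.77 -0.48] F [-1.2  0.9 -3.4] w 36.2
TWIST [ 0.15  0.06 -0.01] OFF [ 0.001  -0.0012  0.0039]
```

Call:
send_rows:
  rows:
    - {"offset": [0, 0, -0.03], "twist": [0, 0, 0]}
    - {"offset": [0, 0, -0.04], "twist": [0, 0, 0]}
    - {"offset": [0, 0, -0.04], "twist": [0, 0, 0]}
    - {"offset": [0, 0, -0.01], "twist": [0, 0, -4.3]}
    - {"offset": [0.03, 0.0025, 0], "twist": [0, 0, 0]}

```text
t: 25.53
ee_pos: [608.2, -242.4, 314.5]
orientation: [-2.083, -2.349, 0.002]
ft_force: [1.2, 0.1, -3.4]
width: 36.0
```

Call:
send_rows:
  rows:
    - {"offset": [0.0365, 0.003, 0], "twist": [0, 0, 0]}
    - {"offset": [0.0365, 0.003, 0], "twist": [0, 0, 0]}
    - {"offset": [0.0365, 0.003, 0], "twist": [0, 0, 0]}
    - {"offset": [0.0365, 0.003, 0], "twist": [0, 0, 0]}
    - {"offset": [0.0365, 0.003, 0], "twist": [0, 0, 0]}

```text
t: 25.95
ee_pos: [601.3, -56.6, 318.4]
orientation: [2.09, 2.338, 0.003]
ft_force: [0.4, -0.3, -2.1]
width: 35.8
```

Call:
send_rows:
  rows:
    - {"offset": [0.0365, 0.003, 0], "twist": [0, 0, 0]}
    - {"offset": [0.0365, 0.003, 0], "twist": [0, 0, 0]}
    - {"offset": [0.03, 0.003, 0], "twist": [0, 0, 0]}
    - {"offset": [0, 0, 0], "twist": [0, 0, 0]}
    - {"offset": [0, 0, 0], "twist": [0, 0, 0]}

```text
t: 26.37
ee_pos: [596.6, 58.8, 318.7]
orientation: [2.082, 2.346, 0.005]
ft_force: [-0.4, -0.4, -2.8]
width: 35.7
```

```bash
python3 - <<'E'
from h import *
plan(598.2,65.6,59,1.69)
E
```

```text
t 26.37 grasp [597.6  58.6 155.7] psi 1.690 q [ 0.08  0.49  1.75 -0.    0.89 -0.04] F [-0.4 -0.4 -2.8] w 35.7
TWIST [ 0.34  0.09 -0.02] OFF [0.0066 0.0024 0.0967]
```

Call:
send_rows:
  rows:
    - {"offset": [0.006, 0.002, 0.01], "twist": [0.3, 0, 0]}
    - {"offset": [0, 0, 0.03], "twist": [0, 0, 0]}
    - {"offset": [0, 0, 0.03], "twist": [0, 0, 0]}
    - {"offset": [0, 0, 0.01], "twist": [0, 0, 0]}
    - {"offset": [0, 0, 0], "twist": [0, 0, 0]}

```text
t: 26.78
ee_pos: [599.7, 62.6, 236.2]
orientation: [2.086, 2.343, 0.003]
ft_force: [-0.4, 1.0, -3.3]
width: 36.1
```

```bash
python3 - <<'E'
from h import *
plan(598.2,65.6,58,1.69)
E
```

```text
t 26.78 grasp [600.5  62.4  73.2] psi 1.687 q [ 0.08  0.62  1.77 -0.    0.75 -0.03] F [-0.4  1.  -3.3] w 36.1
TWIST [ 0.27  0.13 -0.19] OFF [ 0.0031 -0.0011  0.0152]
```

Call:
send_rows:
  rows:
    - {"offset": [0.003, -0.001, 0.006], "twist": [0.2, 0, -0.2]}
    - {"offset": [0, 0, 0.006], "twist": [0, 0, 0]}
    - {"offset": [0, 0, 0.003], "twist": [0, 0, 0]}
    - {"offset": [0, 0, 0], "twist": [0, 0, 0]}
    - {"offset": [0, 0, 0], "twist": [0, 0, 0]}

```text
t: 27.2
ee_pos: [599.6, 63.6, 221.7]
orientation: [2.086, 2.344, 0.0]
ft_force: [-0.6, 0.4, -2.3]
width: 35.9
```

```bash
python3 - <<'E'
from h import *
plan(598.2,65.6,57,1.69)
E
```

```text
t 27.20 grasp [600.   63.2  58.7] psi 1.687 q [ 0.09  0.64  1.77 -0.    0.73 -0.03] F [-0.6  0.4 -2.3] w 35.9
TWIST [ 0.13  0.14 -0.17] OFF [ 0.0022 -0.0011  0.0017]
```

Call:
send_rows:
  rows:
    - {"offset": [0.002, -0.001, 0.0015], "twist": [0, 0, 0]}
    - {"offset": [0, 0, 0.001], "twist": [0, 0, 0]}
    - {"offset": [0, 0, 0], "twist": [0, 0, 0]}
    - {"offset": [0, 0, 0], "twist": [0, 0, 0]}
    - {"offset": [0, 0, 0], "twist": [0, 0, 0]}

```text
t: 27.62
ee_pos: [599.1, 65.9, 221.5]
orientation: [2.084, 2.342, 0.005]
ft_force: [-0.9, 0.0, -2.3]
width: 35.8
```

Call:
send_rows:
  rows:
    - {"offset": [0, 0, 0], "twist": [0, 0, 0]}
    - {"offset": [0, 0, 0], "twist": [0, 0, 0]}
    - {"offset": [0, 0, 0], "twist": [0, 0, 0]}
    - {"offset": [0, 0, 0], "twist": [0, 0, 0]}
    - {"offset": [0, 0, 0], "twist": [0, 0, 0]}
  gripper: 0.07

```text
t: 28.03
ee_pos: [600.2, 66.0, 223.2]
orientation: [2.082, 2.341, 0.009]
ft_force: [-0.2, -0.5, 0.6]
width: 65.6
```

Call:
send_rows:
  rows:
    - {"offset": [0, 0, -0.03], "twist": [0, 0, 0]}
    - {"offset": [0, 0, -0.04], "twist": [0, 0, 0]}
    - {"offset": [0, 0, -0.04], "twist": [0, 0, 0]}
    - {"offset": [0, 0, -0.02], "twist": [0, 0, 0]}
    - {"offset": [0, 0, 0], "twist": [0, 0, 0]}

```text
t: 28.45
ee_pos: [598.4, 66.1, 355.9]
orientation: [2.085, 2.344, 0.002]
ft_force: [1.7, -0.2, -1.4]
width: 70.0
```

```bash
cat >> h.py <<'E'
def wstack(name):
    """tops of the blocks on the stand in the wrist picture, split by eroding, in stand axes and world"""
    im,P=cloud("wrist"); z=P[...,2]; cv2.imwrite(name,im)
    for lo,hi in((58,74),(94,110)):
        m=((z>lo)&(z<hi)&(P[...,0]>500)&(P[...,0]<700)&(P[...,1]<300)).astype(np.uint8)
        n,l,s,_=cv2.connectedComponentsWithStats(m,connectivity=4)
        for i in range(1,n):
            if s[i,4]>300: 
                c=comps(l==i,P,300)[0]; d=np.array(c[:2])-S
                print("stand xy",(d@XA).round(1),(d@YA).round(1),"world",np.round(c[:4],1),"yaw",round(c[4],3),"z",round(c[5],1))
E
python3 - <<'E'
from h import *
wstack("pics/w2.png"); look(); plan(606,160,58,1.8)
E
```

```text
stand xy 16.4 19.6 world [602.  172.4  95.3  42. ] yaw 1.849 z 65.5
stand xy 1.9 -85.6 world [600.1  66.2  79.8  36.1] yaw 1.683 z 65.4
mat blocks
518 -282 77 35 1.81 39 283
stack: x,y in stand, len, wid, yaw-1.69, z
4.0 88.2 [87. 42.] 0.175 65.2
t 28.55 grasp [597.5  65.6 189.4] psi 1.687 q [ 0.09  0.45  1.72 -0.    0.97 -0.02] F [-0.7 -0.4 -0.6] w 70.3
TWIST [-0.04  0.13 -6.46] OFF [0.0896 0.0296 0.1314]
```

View pics/w2.png

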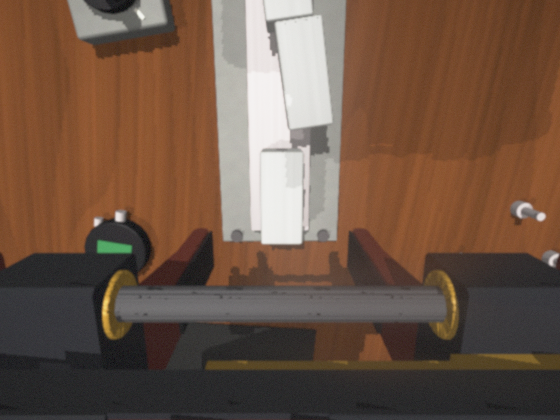

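```bash
python3 - <<'E'
from h import *
im,P=cloud("wrist"); z=P[...,2]
m=(z>58)&(z<74)&(P[...,0]>500)&(P[...,0]<700)
q=P[m][:,:2]-S; x=q@XA; y=q@YA
k=(y>-45)&(y<38); q=np.c_[x,y][k]
c,wh,a=cv2.minAreaRect(q.astype(np.float32)); print(c,wh,a)
ys=np.arange(-20,36,5); cx=[(x[(y>t)&(y<t+5)].min()+x[(y>t)&(y<t+5)].max())/2 for t in ys]
p=np.polyfit(ys+2.5,cx,1); print("centre line x=",p,"ymin",q[:,1].min())
th=np.arctan(-p[0]); u=np.array([-np.sin(th),np.cos(th)])
pr_=q@u; cen_y=(np.percentile(pr_,.3)+40); xx=np.polyval(p,0)
b=np.array([np.polyval(p,cen_y*np.cos(th)),cen_y*np.cos(th)]); print("B stand",b,"yaw",1.69+th,"world",S+b[0]*XA+b[1]*YA)
w=S+b[0]*XA+b[1]*YA; plan(w[0],w[1],53,1.69+th)
E
```

```text
(20.862674713134766, 6.625797271728516) (36.16429138183594, 67.81636810302734) 8.135321617126465
centre line x= [-0.14162642 21.74643202] ymin -28.48552709276761
B stand [20.34077706  9.92509011] yaw 1.8306907373666033 world [607.01612451 163.27361534]
t 28.60 grasp [596.5  65.5 187.9] psi 1.687 q [ 0.09  0.45  1.72 -0.    0.97 -0.02] F [-1.1  0.7  0.8] w 70.2
TWIST [-0.21  0.12 -8.21] OFF [0.0915 0.0347 0.1349]
```

Call:
send_rows:
  rows:
    - {"offset": [0, 0, 0], "twist": [0, 0, -4.1]}
    - {"offset": [0, 0, 0], "twist": [0, 0, -4.1]}
    - {"offset": [0.032, 0.0115, 0], "twist": [0, 0, 0]}
    - {"offset": [0.032, 0.0115, 0], "twist": [0, 0, 0]}
    - {"offset": [0.026, 0.0115, 0], "twist": [0, 0, 0]}

```text
t: 29.02
ee_pos: [603.8, 158.7, 339.5]
orientation: [-1.908, -2.48, 0.028]
ft_force: [0.5, -0.1, -0.3]
width: 69.8
```

Call:
send_rows:
  rows:
    - {"offset": [0, 0, 0], "twist": [0, 0, 0]}
    - {"offset": [0, 0, 0.03], "twist": [0, 0, 0]}
    - {"offset": [0, 0, 0.03], "twist": [0, 0, 0]}
    - {"offset": [0, 0, 0.01], "twist": [0, 0, 0]}
    - {"offset": [0, 0, 0], "twist": [0, 0, 0]}

```text
t: 29.43
ee_pos: [599.9, 162.8, 258.4]
orientation: [-1.895, -2.481, 0.041]
ft_force: [-0.5, -0.2, 0.4]
width: 70.1
```

```bash
python3 - <<'E'
from h import *
plan(606.4,166,56,1.832)
E
```

```text
t 29.43 grasp [594.8 161.3  95.5] psi 1.837 q [ 0.25  0.61  1.71 -0.    0.85 -0.02] F [-0.5 -0.2  0.4] w 70.1
TWIST [-1.87  0.03  0.28] OFF [0.0014 0.0071 0.0394]
```

Call:
send_rows:
  rows:
    - {"offset": [0, 0, 0], "twist": [-1.9, 0, 0.3]}
    - {"offset": [0.001, 0.007, 0], "twist": [0, 0, 0]}
    - {"offset": [0, 0, 0.014], "twist": [0, 0, 0]}
    - {"offset": [0, 0, 0.014], "twist": [0, 0, 0]}
    - {"offset": [0, 0, 0.004], "twist": [0, 0, 0]}

```text
t: 29.85
ee_pos: [607.2, 163.8, 224.0]
orientation: [-1.915, -2.489, 0.004]
ft_force: [-0.4, -1.3, -0.5]
width: 69.7
```

```bash
python3 - <<'E'
from h import *
plan(606.4,166,56,1.832)
E
```

```text
t 29.85 grasp [606.8 163.6  61. ] psi 1.830 q [ 0.24  0.67  1.71 -0.    0.77 -0.01] F [-0.4 -1.3 -0.5] w 69.7
TWIST [-0.16  0.04 -0.12] OFF [ 0.0023 -0.0002  0.005 ]
```

Call:
send_rows:
  rows:
    - {"offset": [0.002, 0, 0.004], "twist": [0, 0, 0]}
    - {"offset": [0, 0, 0], "twist": [0, 0, 0]}
    - {"offset": [0, 0, 0], "twist": [0, 0, 0]}
    - {"offset": [0, 0, 0], "twist": [0, 0, 0]}
    - {"offset": [0, 0, 0], "twist": [0, 0, 0]}
  gripper: 0.0

```text
t: 30.27
ee_pos: [606.4, 165.6, 217.8]
orientation: [-1.914, -2.487, 0.009]
ft_force: [-0.1, 0.9, -0.7]
width: 40.3
```

Call:
send_rows:
  rows:
    - {"offset": [0, 0, 0], "twist": [0, 0, 0]}
    - {"offset": [0, 0, 0], "twist": [0, 0, 0]}
    - {"offset": [0, 0, 0], "twist": [0, 0, 0]}
    - {"offset": [0, 0, 0], "twist": [0, 0, 0]}
    - {"offset": [0, 0, 0], "twist": [0, 0, 0]}

```text
t: 30.68
ee_pos: [606.2, 165.6, 218.4]
orientation: [-1.914, -2.488, 0.008]
ft_force: [0.0, 0.2, -2.8]
width: 35.6
```

```bash
python3 - <<'E'
from h import *
plan(606.4,166,56,1.832)
E
```

```text
t 30.68 grasp [605.3 165.2  55.4] psi 1.830 q [ 0.25  0.68  1.71 -0.    0.76 -0.01] F [ 0.   0.2 -2.8] w 35.6
TWIST [-0.34  0.05 -0.12] OFF [ 0.0004  0.0003 -0.0006]
```

Call:
send_rows:
  rows:
    - {"offset": [0, 0, -0.02], "twist": [0, 0, 0]}
    - {"offset": [0, 0, -0.03], "twist": [0, 0, 0]}
    - {"offset": [0, 0, 0], "twist": [0, 0, 4]}
    - {"offset": [0, 0, 0], "twist": [0, 0, 4]}
    - {"offset": [0, 0, 0], "twist": [0, 0, 0]}

```text
t: 31.1
ee_pos: [605.8, 165.5, 269.6]
orientation: [-2.088, -2.341, 0.012]
ft_force: [0.9, -0.4, -2.5]
width: 35.7
```

```bash
python3 - <<'E'
from h import *
plan(589,151,57,1.69)
E
```

```text
t 31.10 grasp [604.4 165.  106.6] psi 1.685 q [ 0.25  0.6   1.7  -0.    0.85  0.13] F [ 0.9 -0.4 -2.5] w 35.7
TWIST [-0.5   0.12 -0.29] OFF [-0.0124 -0.0184  0.0496]
```

Call:
send_rows:
  rows:
    - {"offset": [-0.006, -0.009, 0], "twist": [-0.5, 0, -0.3]}
    - {"offset": [-0.006, -0.009, 0], "twist": [0, 0, 0]}
    - {"offset": [0, 0, 0], "twist": [0, 0, 0]}
    - {"offset": [0, 0, 0.01], "twist": [0, 0, 0]}
    - {"offset": [0, 0, 0], "twist": [0, 0, 0]}

```text
t: 31.52
ee_pos: [588.1, 150.7, 258.6]
orientation: [2.076, 2.356, -0.003]
ft_force: [-0.4, -0.2, -2.7]
width: 36.0
```

```bash
python3 - <<'E'
from h import *
plan(589,151,56.5,1.69)
E
```

```text
t 31.52 grasp [588.  150.4  95.6] psi 1.697 q [ 0.23  0.59  1.75 -0.    0.8   0.11] F [-0.4 -0.2 -2.7] w 36.0
TWIST [-0.04  0.11  0.4 ] OFF [0.0002 0.001  0.0391]
```

Call:
send_rows:
  rows:
    - {"offset": [0, 0.001, 0.01], "twist": [0, 0, 0.4]}
    - {"offset": [0, 0, 0.015], "twist": [0, 0, 0]}
    - {"offset": [0, 0, 0.007], "twist": [0, 0, 0]}
    - {"offset": [0, 0, 0.003], "twist": [0, 0, 0]}
    - {"offset": [0, 0, 0], "twist": [0, 0, 0]}

```text
t: 31.93
ee_pos: [590.0, 151.4, 218.7]
orientation: [2.085, 2.35, -0.005]
ft_force: [-0.7, -0.4, -3.4]
width: 36.1
```

```bash
python3 - <<'E'
from h import *
plan(589,151,55.5,1.69)
E
```

```text
t 31.93 grasp [589.6 151.   55.7] psi 1.690 q [ 0.23  0.65  1.76 -0.    0.73  0.11] F [-0.7 -0.4 -3.4] w 36.1
TWIST [-0.12  0.11 -0.01] OFF [-0.0003 -0.001   0.0002]
```

Call:
send_rows:
  rows:
    - {"offset": [0, 0, 0], "twist": [0, 0, 0]}
    - {"offset": [0, 0, 0], "twist": [0, 0, 0]}
    - {"offset": [0, 0, 0], "twist": [0, 0, 0]}
    - {"offset": [0, 0, 0], "twist": [0, 0, 0]}
    - {"offset": [0, 0, 0], "twist": [0, 0, 0]}
  gripper: 0.06

```text
t: 32.35
ee_pos: [591.4, 151.9, 220.5]
orientation: [2.084, 2.348, 0.0]
ft_force: [-0.1, 0.0, -0.4]
width: 59.7
```

Call:
send_rows:
  rows:
    - {"offset": [0, 0, -0.02], "twist": [0, 0, 0]}
    - {"offset": [0, 0, -0.04], "twist": [0, 0, 0]}
    - {"offset": [0, 0, -0.04], "twist": [0, 0, 0]}
    - {"offset": [0, 0, -0.02], "twist": [0, 0, 0]}
    - {"offset": [0, 0, 0], "twist": [0, 0, 0]}

```text
t: 32.77
ee_pos: [590.9, 152.0, 345.3]
orientation: [2.085, 2.349, -0.003]
ft_force: [0.3, -0.1, 0.2]
width: 60.2
```

```bash
python3 - <<'E'
from h import *
wstack("pics/w3.png"); look(); plan(578,236,56,1.69)
E
```

```text
stand xy 2.8 91.4 world [579.9 242.1  80.3  36. ] yaw 1.821 z 65.5
stand xy 1.3 0.1 world [589.3 151.3  80.7  36. ] yaw 1.691 z 65.5
stand xy 2.0 -59.2 world [597.   92.4  36.2  28.1] yaw 0.124 z 65.3
stand xy 1.7 -116.4 world [603.5  35.6  35.2  16.5] yaw 0.124 z 65.3
mat blocks
518 -282 77 36 1.80 39 303
stack: x,y in stand, len, wid, yaw-1.69, z
1.1 -90.9 [70. 37.] 0.007 65.1
t 32.87 grasp [589.3 151.3 178.9] psi 1.690 q [ 0.23  0.48  1.71 -0.    0.96  0.11] F [-0.4 -0.7 -0.2] w 60.1
TWIST [-0.28  0.13 -0.  ] OFF [ 0.0851 -0.0019  0.1229]
```

Call:
send_rows:
  rows:
    - {"offset": [0.03, 0.0005, 0], "twist": [0, 0, 0]}
    - {"offset": [0.03, 0.0005, 0], "twist": [0, 0, 0]}
    - {"offset": [0.025, 0.0005, 0], "twist": [0, 0, 0]}
    - {"offset": [0, 0, 0], "twist": [0, 0, -3.7]}
    - {"offset": [0, 0, 0], "twist": [0, 0, -3.7]}

```text
t: 33.28
ee_pos: [578.9, 237.8, 333.5]
orientation: [-1.925, -2.473, 0.022]
ft_force: [0.6, 0.2, 0.6]
width: 60.1
```

```bash
python3 - <<'E'
from h import *
plan(579.9,242.1,56,1.821)
E
```

```text
t 33.28 grasp [576.5 236.7 170.5] psi 1.819 q [ 0.37  0.51  1.67 -0.    0.97  0.12] F [0.6 0.2 0.6] w 60.1
TWIST [-0.9   0.16 -0.14] OFF [0.0039 0.002  0.1145]
```

Call:
send_rows:
  rows:
    - {"offset": [0, 0, 0], "twist": [-0.9, 0.2, 0]}
    - {"offset": [0.004, 0.002, 0.025], "twist": [0, 0, 0]}
    - {"offset": [0, 0, 0.035], "twist": [0, 0, 0]}
    - {"offset": [0, 0, 0.02], "twist": [0, 0, 0]}
    - {"offset": [0, 0, 0], "twist": [0, 0, 0]}

```text
t: 33.7
ee_pos: [577.7, 242.2, 244.8]
orientation: [-1.934, -2.474, 0.002]
ft_force: [-0.1, -0.6, -0.1]
width: 59.8
```

```bash
python3 - <<'E'
from h import *
plan(579.9,242.1,56,1.821)
E
```

```text
t 33.70 grasp [577.3 242.2  81.8] psi 1.815 q [0.38 0.63 1.71 0.   0.8  0.13] F [-0.1 -0.6 -0.1] w 59.8
TWIST [-0.13 -0.04 -0.37] OFF [-0.0007  0.0021  0.0258]
```

Call:
send_rows:
  rows:
    - {"offset": [0, 0.002, 0.01], "twist": [0, 0, -0.4]}
    - {"offset": [0, 0, 0.009], "twist": [0, 0, 0]}
    - {"offset": [0, 0, 0.003], "twist": [0, 0, 0]}
    - {"offset": [0, 0, 0], "twist": [0, 0, 0]}
    - {"offset": [0, 0, 0], "twist": [0, 0, 0]}

```text
t: 34.12
ee_pos: [579.6, 241.6, 219.9]
orientation: [-1.929, -2.475, 0.005]
ft_force: [-0.6, 0.8, -0.4]
width: 59.8
```

Call:
send_rows:
  rows:
    - {"offset": [0, 0, 0], "twist": [0, 0, 0]}
    - {"offset": [0, 0, 0], "twist": [0, 0, 0]}
    - {"offset": [0, 0, 0], "twist": [0, 0, 0]}
    - {"offset": [0, 0, 0], "twist": [0, 0, 0]}
    - {"offset": [0, 0, 0], "twist": [0, 0, 0]}
  gripper: 0.0

```text
t: 34.53
ee_pos: [580.7, 242.0, 223.2]
orientation: [-1.932, -2.477, -0.002]
ft_force: [0.3, -0.1, -0.9]
width: 35.9
```

Call:
send_rows:
  rows:
    - {"offset": [0, 0, 0], "twist": [0, 0, 0]}
    - {"offset": [0, 0, 0], "twist": [0, 0, 0]}
    - {"offset": [0, 0, 0], "twist": [0, 0, 0]}
    - {"offset": [0, 0, 0], "twist": [0, 0, 0]}
    - {"offset": [0, 0, 0], "twist": [0, 0, 0]}

```text
t: 34.95
ee_pos: [580.3, 241.9, 222.9]
orientation: [-1.931, -2.477, -0.001]
ft_force: [-0.8, 1.2, 0.1]
width: 35.8
```

```bash
python3 - <<'E'
from h import *
plan(579.5,237,56,1.69)
E
```

```text
t 34.95 grasp [580.2 242.   59.9] psi 1.817 q [0.38 0.67 1.71 0.   0.76 0.13] F [-0.8  1.2  0.1] w 35.8
TWIST [-0.01 -0.06  7.28] OFF [-0.0047 -0.0014  0.0039]
```

Call:
send_rows:
  rows:
    - {"offset": [0, 0, -0.01], "twist": [0, 0, 0]}
    - {"offset": [0, 0, 0], "twist": [0, 0, 3.7]}
    - {"offset": [0, 0, 0], "twist": [0, 0, 3.6]}
    - {"offset": [-0.004, -0.001, 0], "twist": [0, 0, 0]}
    - {"offset": [0, 0, 0], "twist": [0, 0, 0]}

```text
t: 35.37
ee_pos: [579.7, 237.6, 235.2]
orientation: [-2.088, -2.346, -0.0]
ft_force: [-0.7, -0.1, -1.9]
width: 35.8
```

```bash
python3 - <<'E'
from h import *
plan(578.5,237,60,1.69)
E
```

```text
t 35.37 grasp [579.7 237.7  72.2] psi 1.687 q [0.37 0.65 1.71 0.   0.78 0.25] F [-0.7 -0.1 -1.9] w 35.8
TWIST [-0.03 -0.05 -0.18] OFF [-0.0005 -0.0013  0.0122]
```

Down, release, lift, then travel towards the last block (518,-281).

Call:
send_rows:
  rows:
    - {"offset": [0, -0.001, 0.006], "twist": [0, 0, 0]}
    - {"offset": [0, 0, 0.004], "twist": [0, 0, 0]}
    - {"offset": [0, 0, 0.001], "twist": [0, 0, 0]}
    - {"offset": [0, 0, 0], "twist": [0, 0, 0]}
    - {"offset": [0, 0, 0], "twist": [0, 0, 0]}

```text
t: 35.78
ee_pos: [578.6, 237.1, 223.5]
orientation: [-2.083, -2.35, -0.0]
ft_force: [0.0, -0.4, -1.5]
width: 36.1
```

```bash
python3 - <<'E'
from h import *
plan(578.5,237,60,1.69)
E
```

```text
t 35.78 grasp [578.5 237.2  60.5] psi 1.691 q [0.37 0.66 1.72 0.   0.76 0.25] F [ 0.  -0.4 -1.5] w 36.1
TWIST [-0.03 -0.05  0.07] OFF [-0.     -0.0001  0.0005]
```

Call:
send_rows:
  rows:
    - {"offset": [0, 0, 0], "twist": [0, 0, 0]}
    - {"offset": [0, 0, 0], "twist": [0, 0, 0]}
    - {"offset": [0, 0, 0], "twist": [0, 0, 0]}
    - {"offset": [0, 0, 0], "twist": [0, 0, 0]}
    - {"offset": [0, 0, 0], "twist": [0, 0, 0]}
  gripper: 0.06

```text
t: 36.2
ee_pos: [579.3, 237.5, 224.3]
orientation: [-2.083, -2.352, -0.003]
ft_force: [-0.3, 0.1, 0.5]
width: 59.8
```

Call:
send_rows:
  rows:
    - {"offset": [0, 0, -0.02], "twist": [0, 0, 0]}
    - {"offset": [0, 0, -0.04], "twist": [0, 0, 0]}
    - {"offset": [0, 0, -0.04], "twist": [0, 0, 0]}
    - {"offset": [0, 0, -0.01], "twist": [0, 0, 0]}
    - {"offset": [-0.03, -0.009, 0], "twist": [0, 0, 0]}

```text
t: 36.62
ee_pos: [574.4, 209.2, 337.6]
orientation: [-2.078, -2.354, -0.002]
ft_force: [0.1, -0.7, -0.5]
width: 59.9
```

Call:
send_rows:
  rows:
    - {"offset": [-0.038, -0.009, 0], "twist": [0, 0, 0]}
    - {"offset": [-0.038, -0.009, 0], "twist": [0, 0, 0]}
    - {"offset": [-0.038, -0.009, 0], "twist": [0, 0, 0]}
    - {"offset": [-0.038, -0.009, 0], "twist": [0, 0, 0]}
    - {"offset": [-0.038, -0.009, 0], "twist": [0, 0, 0]}

```text
t: 37.03
ee_pos: [553.0, 12.0, 340.4]
orientation: [2.065, 2.361, 0.014]
ft_force: [-0.1, -0.6, 0.3]
width: 60.0
```

Call:
send_rows:
  rows:
    - {"offset": [-0.038, -0.009, 0], "twist": [0, 0, 0]}
    - {"offset": [-0.038, -0.009, 0], "twist": [0, 0, 0]}
    - {"offset": [-0.038, -0.009, 0], "twist": [0, 0, 0]}
    - {"offset": [-0.038, -0.009, 0], "twist": [0, 0, 0]}
    - {"offset": [-0.038, -0.009, 0], "twist": [0, 0, 0]}

```text
t: 37.45
ee_pos: [530.8, -191.4, 340.0]
orientation: [2.062, 2.361, 0.016]
ft_force: [-0.0, 0.2, 0.8]
width: 59.7
```

Call:
send_rows:
  rows:
    - {"offset": [-0.038, -0.009, 0], "twist": [0, 0, 0]}
    - {"offset": [-0.02, -0.009, 0], "twist": [0, 0, 0]}
    - {"offset": [0, 0, 0], "twist": [0, 0, -6.9]}
    - {"offset": [0, 0, 0], "twist": [0, 0, 0]}
    - {"offset": [0, 0, 0], "twist": [0, 0, 0]}

```text
t: 37.87
ee_pos: [518.0, -263.0, 339.5]
orientation: [1.924, 2.469, 0.014]
ft_force: [-0.7, -0.5, -0.5]
width: 60.3
```

```bash
python3 - <<'E'
from h import *
blocks(); look(); plan(518,-281,29,1.81)
E
```

```text
301 -288 45 36 0.33 35 2113
518 -280 80 36 1.81 38 3570
775 -268 43 33 0.54 35 888
mat blocks
513 -264 47 37 1.76 39 163
stack: x,y in stand, len, wid, yaw-1.69, z
1.7 -85.9 [80. 37.] -0.007 65.2
0.7 -0.1 [80. 37.] -0.001 65.0
-0.1 85.7 [80. 38.] -0.019 65.1
t 37.97 grasp [ 520.5 -262.   176.6] psi 1.819 q [-0.49  0.44  1.78  0.01  0.91 -0.74] F [-0.7  0.3  0.9] w 59.8
TWIST [0.8  0.15 0.53] OFF [-0.0183 -0.0047  0.1476]
```

Call:
send_rows:
  rows:
    - {"offset": [-0.008, -0.002, 0], "twist": [0.8, 0.1, 0.5]}
    - {"offset": [-0.008, -0.002, 0.02], "twist": [0, 0, 0]}
    - {"offset": [0, 0, 0.037], "twist": [0, 0, 0]}
    - {"offset": [0, 0, 0.037], "twist": [0, 0, 0]}
    - {"offset": [0, 0, 0.01], "twist": [0, 0, 0]}

```text
t: 38.38
ee_pos: [522.4, -278.0, 237.8]
orientation: [1.937, 2.46, -0.002]
ft_force: [-0.5, 0.2, -0.4]
width: 59.8
```

```bash
python3 - <<'E'
from h import *
plan(518,-280,27,1.81)
E
```

```text
t 38.38 grasp [ 523.7 -279.2   74.8] psi 1.808 q [-0.51  0.6   1.8  -0.    0.73 -0.74] F [-0.5  0.2 -0.4] w 59.8
TWIST [ 0.33  0.52 -0.13] OFF [-0.0009 -0.0048  0.0478]
```

Call:
send_rows:
  rows:
    - {"offset": [-0.001, -0.005, 0.012], "twist": [0.3, 0.5, 0]}
    - {"offset": [0, 0, 0.016], "twist": [0, 0, 0]}
    - {"offset": [0, 0, 0.01], "twist": [0, 0, 0]}
    - {"offset": [0, 0, 0.003], "twist": [0, 0, 0]}
    - {"offset": [0, 0, 0], "twist": [0, 0, 0]}

```text
t: 38.8
ee_pos: [518.3, -279.4, 194.3]
orientation: [-1.94, -2.465, 0.001]
ft_force: [0.2, 0.5, 0.7]
width: 59.9
```

```bash
python3 - <<'E'
from h import *
plan(518,-280,27,1.81)
E
```

```text
t 38.80 grasp [ 517.6 -279.    31.3] psi 1.808 q [-0.51  0.68  1.8  -0.    0.67 -0.75] F [0.2 0.5 0.7] w 59.9
TWIST [-0.22 -0.2  -0.11] OFF [-0.0005 -0.0004  0.0043]
```

Call:
send_rows:
  rows:
    - {"offset": [-0.0005, 0, 0.004], "twist": [0, 0, 0]}
    - {"offset": [0, 0, 0], "twist": [0, 0, 0]}
    - {"offset": [0, 0, 0], "twist": [0, 0, 0]}
    - {"offset": [0, 0, 0], "twist": [0, 0, 0]}
    - {"offset": [0, 0, 0], "twist": [0, 0, 0]}
  gripper: 0.0

```text
t: 39.22
ee_pos: [519.6, -280.5, 193.6]
orientation: [-1.943, -2.468, 0.0]
ft_force: [-0.5, 0.5, -2.4]
width: 35.9
```

Call:
send_rows:
  rows:
    - {"offset": [0, 0, 0], "twist": [0, 0, 0]}
    - {"offset": [0, 0, 0], "twist": [0, 0, 0]}
    - {"offset": [0, 0, 0], "twist": [0, 0, 0]}
    - {"offset": [0, 0, 0], "twist": [0, 0, 0]}
    - {"offset": [0, 0, 0], "twist": [0, 0, 0]}

```text
t: 39.63
ee_pos: [519.4, -280.4, 193.8]
orientation: [-1.943, -2.468, 0.0]
ft_force: [-0.5, -0.8, -3.1]
width: 36.1
```

Call:
send_rows:
  rows:
    - {"offset": [0, 0, -0.03], "twist": [0, 0, 0]}
    - {"offset": [0, 0, -0.04], "twist": [0, 0, 0]}
    - {"offset": [0, 0, -0.04], "twist": [0, 0, 0]}
    - {"offset": [0, 0, -0.03], "twist": [0, 0, 3.5]}
    - {"offset": [0, 0, 0], "twist": [0, 0, 3.5]}

```text
t: 40.05
ee_pos: [518.6, -279.9, 335.2]
orientation: [-2.086, -2.334, 0.004]
ft_force: [0.9, -1.1, -3.5]
width: 35.6
```

Call:
send_rows:
  rows:
    - {"offset": [0.035, 0.0115, 0], "twist": [0, 0, 0]}
    - {"offset": [0.035, 0.0115, 0], "twist": [0, 0, 0]}
    - {"offset": [0.035, 0.0115, 0], "twist": [0, 0, 0]}
    - {"offset": [0.035, 0.0115, 0], "twist": [0, 0, 0]}
    - {"offset": [0.035, 0.0115, 0], "twist": [0, 0, 0]}

```text
t: 40.47
ee_pos: [557.6, -101.0, 340.2]
orientation: [-2.111, -2.326, 0.001]
ft_force: [0.5, 0.1, -3.3]
width: 35.7
```

Call:
send_rows:
  rows:
    - {"offset": [0.035, 0.0115, 0], "twist": [0, 0, 0]}
    - {"offset": [0.035, 0.0115, 0], "twist": [0, 0, 0]}
    - {"offset": [0.035, 0.0115, 0], "twist": [0, 0, 0]}
    - {"offset": [0.035, 0.0115, 0], "twist": [0, 0, 0]}
    - {"offset": [0.02, 0.0115, 0], "twist": [0, 0, 0]}

```text
t: 40.88
ee_pos: [598.7, 74.3, 340.0]
orientation: [-2.11, -2.326, 0.002]
ft_force: [0.7, 0.2, -2.0]
width: 35.8
```

Call:
send_rows:
  rows:
    - {"offset": [0, 0, 0], "twist": [0, 0, 0]}
    - {"offset": [0, 0, 0], "twist": [0, 0, 0]}
    - {"offset": [0, 0, 0], "twist": [0, 0, 0]}
    - {"offset": [0, 0, 0], "twist": [0, 0, 0]}
    - {"offset": [0, 0, 0], "twist": [0, 0, 0]}

```text
t: 41.3
ee_pos: [598.6, 77.9, 339.2]
orientation: [-2.103, -2.331, 0.002]
ft_force: [-1.0, -0.1, -2.8]
width: 35.9
```

```bash
python3 - <<'E'
from h import *
plan(594,109,92,1.69)
E
```

```text
t 41.30 grasp [598.2  78.  176.2] psi 1.674 q [0.11 0.47 1.72 0.   0.95 0.01] F [-1.  -0.1 -2.8] w 35.9
TWIST [-0.15 -0.05 -0.93] OFF [ 0.0314 -0.0009  0.0842]
```

Call:
send_rows:
  rows:
    - {"offset": [0.015, 0, 0], "twist": [0, 0, -0.9]}
    - {"offset": [0.014, 0, 0.01], "twist": [0, 0, 0]}
    - {"offset": [0, 0, 0.03], "twist": [0, 0, 0]}
    - {"offset": [0, 0, 0.015], "twist": [0, 0, 0]}
    - {"offset": [0, 0, 0], "twist": [0, 0, 0]}

```text
t: 41.72
ee_pos: [595.0, 106.9, 282.8]
orientation: [2.092, 2.344, 0.003]
ft_force: [-0.4, -0.1, -3.4]
width: 35.9
```

```bash
python3 - <<'E'
from h import *
plan(594,109,93.5,1.69)
E
```

```text
t 41.72 grasp [595.2 107.2 119.9] psi 1.684 q [0.16 0.55 1.75 0.   0.84 0.04] F [-0.4 -0.1 -3.4] w 35.9
TWIST [ 0.08 -0.07 -0.33] OFF [ 0.0022 -0.0007  0.0263]
```

Call:
send_rows:
  rows:
    - {"offset": [0.002, -0.0005, 0.01], "twist": [0, 0, -0.3]}
    - {"offset": [0, 0, 0.008], "twist": [0, 0, 0]}
    - {"offset": [0, 0, 0.003], "twist": [0, 0, 0]}
    - {"offset": [0, 0, 0], "twist": [0, 0, 0]}
    - {"offset": [0, 0, 0], "twist": [0, 0, 0]}

```text
t: 42.13
ee_pos: [593.9, 110.2, 259.6]
orientation: [-2.085, -2.349, -0.002]
ft_force: [-0.3, -0.5, -3.2]
width: 35.9
```

```bash
python3 - <<'E'
from h import *
plan(594,109,93.5,1.69)
E
```

```text
t 42.13 grasp [593.9 110.4  96.6] psi 1.690 q [0.16 0.59 1.76 0.   0.8  0.04] F [-0.3 -0.5 -3.2] w 35.9
TWIST [ 0.01 -0.08  0.  ] OFF [-0.0012  0.      0.0031]
```

Lower the last bit, release, lift and check.

Call:
send_rows:
  rows:
    - {"offset": [-0.001, 0, 0.002], "twist": [0, 0, 0]}
    - {"offset": [0, 0, 0.0015], "twist": [0, 0, 0]}
    - {"offset": [0, 0, 0], "twist": [0, 0, 0]}
    - {"offset": [0, 0, 0], "twist": [0, 0, 0]}
    - {"offset": [0, 0, 0], "twist": [0, 0, 0]}

```text
t: 42.55
ee_pos: [595.0, 108.9, 257.9]
orientation: [2.085, 2.348, 0.006]
ft_force: [0.7, 0.6, -2.5]
width: 35.5
```

Call:
send_rows:
  rows:
    - {"offset": [0, 0, 0], "twist": [0, 0, 0]}
    - {"offset": [0, 0, 0], "twist": [0, 0, 0]}
    - {"offset": [0, 0, 0], "twist": [0, 0, 0]}
    - {"offset": [0, 0, 0], "twist": [0, 0, 0]}
    - {"offset": [0, 0, 0], "twist": [0, 0, 0]}
  gripper: 0.06

```text
t: 42.97
ee_pos: [596.1, 108.9, 259.9]
orientation: [2.083, 2.346, 0.012]
ft_force: [-0.8, -0.0, -0.2]
width: 59.6
```

Call:
send_rows:
  rows:
    - {"offset": [0, 0, -0.02], "twist": [0, 0, 0]}
    - {"offset": [0, 0, -0.04], "twist": [0, 0, 0]}
    - {"offset": [0, 0, -0.04], "twist": [0, 0, 0]}
    - {"offset": [0, 0, -0.01], "twist": [0, 0, 0]}
    - {"offset": [0, 0, 0], "twist": [0, 0, 0]}

```text
t: 43.38
ee_pos: [594.7, 108.6, 372.3]
orientation: [2.085, 2.348, 0.006]
ft_force: [0.3, -0.4, -0.4]
width: 60.1
```

```bash
python3 - <<'E'
from h import *
wstack("pics/w4.png"); look(); plan(438,225,165,-.75+np.pi)
E
```

```text
stand xy 0.5 79.7 world [579.  230.2  66.2  36. ] yaw 1.693 z 65.5
stand xy 1.2 18.0 world [587.1 169.   44.4  35.9] yaw 1.701 z 65.5
stand xy 1.9 -110.8 world [603.1  41.2  36.   28.6] yaw 0.123 z 65.4
stand xy 2.5 -42.2 world [595.5 109.4  79.8  36.1] yaw 1.689 z 101.5
mat blocks
stack: x,y in stand, len, wid, yaw-1.69, z
t 43.48 grasp [594.4 108.8 207. ] psi 1.689 q [0.16 0.43 1.7  0.   1.   0.04] F [-0.9  0.2  0.2] w 60.0
TWIST [  0.07  -0.06 -40.25] OFF [ 0.1938 -0.0214  0.042 ]
```

View pics/w4.png

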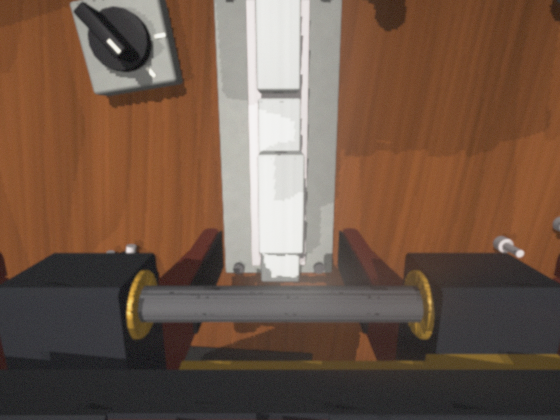

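Call:
send_rows:
  rows:
    - {"offset": [0, 0, 0], "twist": [0, 0, -6.7]}
    - {"offset": [0, 0, 0], "twist": [0, 0, -6.7]}
    - {"offset": [0, 0, 0], "twist": [0, 0, -6.7]}
    - {"offset": [0, 0, 0], "twist": [0, 0, -6.7]}
    - {"offset": [0, 0, 0], "twist": [0, 0, -6.7]}

```text
t: 43.9
ee_pos: [591.6, 108.1, 360.0]
orientation: [-1.284, -2.854, 0.01]
ft_force: [0.0, -0.1, -0.4]
width: 60.0
```

Call:
send_rows:
  rows:
    - {"offset": [0, 0, 0], "twist": [0, 0, -6.7]}
    - {"offset": [0.035, -0.004, 0], "twist": [0, 0, 0]}
    - {"offset": [0.038, -0.004, 0], "twist": [0, 0, 0]}
    - {"offset": [0.038, -0.004, 0], "twist": [0, 0, 0]}
    - {"offset": [0.038, -0.004, 0], "twist": [0, 0, 0]}
  gripper: 0.05

```text
t: 44.32
ee_pos: [467.3, 192.0, 350.2]
orientation: [-1.101, -2.918, 0.022]
ft_force: [-0.2, 0.6, -0.2]
width: 50.0
```

Call:
send_rows:
  rows:
    - {"offset": [0.035, -0.004, 0], "twist": [0, 0, 0]}
    - {"offset": [0, 0, 0], "twist": [0, 0, 0]}
    - {"offset": [0, 0, 0], "twist": [0, 0, 0]}
    - {"offset": [0, 0, 0], "twist": [0, 0, 0]}
    - {"offset": [0, 0, 0], "twist": [0, 0, 0]}

```text
t: 44.73
ee_pos: [429.1, 214.1, 342.6]
orientation: [-1.088, -2.909, 0.041]
ft_force: [1.4, 0.8, 0.1]
width: 50.2
```

```bash
python3 - <<'E'
from h import *
im,P=cloud("wrist"); z=P[...,2]; pr(comps((z>55)&(z<80)&(P[...,0]<500)&(P[...,1]<300),P,100))
look(); plan(438,225,60,-.75+np.pi)
E
```

```text
438 226 46 12 -0.73 66 874
mat blocks
stack: x,y in stand, len, wid, yaw-1.69, z
0.8 -42.9 [165.  37.] 0.009 65.5
-0.2 76.8 [63. 37.] 0.016 65.2
1.7 -43.0 [80. 37.] -0.005 101.3
t 44.83 grasp [422.7 212.  180.1] psi 2.424 q [ 0.44  0.31  1.98  0.01  0.89 -0.42] F [-0.8 -0.2 -0.3] w 50.3
TWIST [-2.1  -1.32  1.9 ] OFF [0.0013 0.0139 0.1199]
```

Call:
send_rows:
  rows:
    - {"offset": [0, 0, 0], "twist": [-2.1, -1.3, 1.9]}
    - {"offset": [0.001, 0.014, 0], "twist": [0, 0, 0]}
    - {"offset": [0, 0, 0.03], "twist": [0, 0, 0]}
    - {"offset": [0, 0, 0.03], "twist": [0, 0, 0]}
    - {"offset": [0, 0, 0.01], "twist": [0, 0, 0]}

```text
t: 45.25
ee_pos: [445.2, 223.5, 273.7]
orientation: [1.16, 2.91, 0.015]
ft_force: [-0.6, -0.2, -0.3]
width: 50.0
```

```bash
python3 - <<'E'
from h import *
plan(438,225,60,-.74+np.pi)
E
```

```text
t 45.25 grasp [447.2 224.4 110.7] psi 2.383 q [ 0.44  0.44  1.99 -0.    0.69 -0.37] F [-0.6 -0.2 -0.3] w 50.0
TWIST [ 0.69  0.3  -1.08] OFF [ 0.0063 -0.0038  0.0507]
```

Call:
send_rows:
  rows:
    - {"offset": [0.006, -0.004, 0.01], "twist": [0.7, 0.3, -1]}
    - {"offset": [0, 0, 0.018], "twist": [0, 0, 0]}
    - {"offset": [0, 0, 0.012], "twist": [0, 0, 0]}
    - {"offset": [0, 0, 0.003], "twist": [0, 0, 0]}
    - {"offset": [0, 0, 0], "twist": [0, 0, 0]}

```text
t: 45.67
ee_pos: [438.7, 223.1, 227.2]
orientation: [-1.137, -2.923, 0.008]
ft_force: [-0.2, 0.7, 0.7]
width: 49.8
```

```bash
python3 - <<'E'
from h import *
plan(438,225,60,-.74+np.pi)
E
```

```text
t 45.67 grasp [437.6 222.6  64.2] psi 2.400 q [ 0.45  0.53  2.01  0.    0.61 -0.38] F [-0.2  0.7  0.7] w 49.8
TWIST [-0.38 -0.16 -0.1 ] OFF [0.0017 0.0009 0.0042]
```

Call:
send_rows:
  rows:
    - {"offset": [0.0015, 0.001, 0.003], "twist": [0, 0, 0]}
    - {"offset": [0, 0, 0], "twist": [0, 0, 0]}
    - {"offset": [0, 0, 0], "twist": [0, 0, 0]}
    - {"offset": [0, 0, 0], "twist": [0, 0, 0]}
    - {"offset": [0, 0, 0], "twist": [0, 0, 0]}
  gripper: 0.0

```text
t: 46.08
ee_pos: [439.2, 225.4, 226.9]
orientation: [-1.137, -2.926, 0.004]
ft_force: [0.3, -0.1, 0.8]
width: 19.9
```

Call:
send_rows:
  rows:
    - {"offset": [0, 0, 0], "twist": [0, 0, 0]}
    - {"offset": [0, 0, 0], "twist": [0, 0, 0]}
    - {"offset": [0, 0, 0], "twist": [0, 0, 0]}
    - {"offset": [0, 0, 0], "twist": [0, 0, 0]}
    - {"offset": [0, 0, 0], "twist": [0, 0, 0]}

```text
t: 46.5
ee_pos: [439.1, 225.4, 227.4]
orientation: [-1.135, -2.928, 0.003]
ft_force: [0.3, -0.7, -0.8]
width: 11.9
```

Call:
send_rows:
  rows:
    - {"offset": [0, 0, 0], "twist": [0, 0, -5.4]}
    - {"offset": [0, 0, 0], "twist": [0, 0, -5.4]}
    - {"offset": [0, 0, 0], "twist": [0, 0, -5.4]}
    - {"offset": [0, 0, 0], "twist": [0, 0, -5.4]}
    - {"offset": [0, 0, 0], "twist": [0, 0, -5.4]}

```text
t: 46.92
ee_pos: [439.3, 225.3, 227.4]
orientation: [-0.402, -3.113, 0.0]
ft_force: [-0.3, -0.6, 0.4]
width: 11.8
```

Call:
send_rows:
  rows:
    - {"offset": [0, 0, 0], "twist": [0, 0, -5.4]}
    - {"offset": [0, 0, 0], "twist": [0, 0, -5.4]}
    - {"offset": [0, 0, 0], "twist": [0, 0, -5.4]}
    - {"offset": [0, 0, 0], "twist": [0, 0, -5.4]}
    - {"offset": [0, 0, 0], "twist": [0, 0, -5.4]}

```text
t: 47.33
ee_pos: [439.3, 225.3, 227.4]
orientation: [0.369, -3.117, -0.002]
ft_force: [0.0, 0.3, -1.7]
width: 11.8
```

```bash
python3 - <<'E'
from h import *
plan(438,225,60,.27+np.pi)
E
```

```text
t 47.33 grasp [438.8 225.5  64.4] psi -2.906 q [ 0.45  0.53  2.01  0.    0.6  -1.36] F [ 0.   0.3 -1.7] w 11.8
TWIST [ 0.09 -0.16 -1.97] OFF [0.0014 0.     0.0044]
```

Lock ≈ 0.03. A short hold, release, lift clear and check.

Call:
send_rows:
  rows:
    - {"offset": [0, 0, 0], "twist": [0, 0, -1]}
    - {"offset": [0, 0, 0], "twist": [0, 0, 0]}
    - {"offset": [0, 0, 0], "twist": [0, 0, 0]}
    - {"offset": [0, 0, 0], "twist": [0, 0, 0]}
    - {"offset": [0, 0, 0], "twist": [0, 0, 0]}

```text
t: 47.75
ee_pos: [439.4, 225.3, 227.4]
orientation: [0.389, -3.114, -0.002]
ft_force: [1.0, 1.1, -1.6]
width: 11.5
```

Call:
send_rows:
  rows:
    - {"offset": [0, 0, 0], "twist": [0, 0, 0]}
    - {"offset": [0, 0, 0], "twist": [0, 0, 0]}
    - {"offset": [0, 0, 0], "twist": [0, 0, 0]}
    - {"offset": [0, 0, 0], "twist": [0, 0, 0]}
    - {"offset": [0, 0, 0], "twist": [0, 0, 0]}
  gripper: 0.06

```text
t: 48.17
ee_pos: [439.6, 225.4, 227.9]
orientation: [0.385, -3.116, -0.003]
ft_force: [-0.0, -0.4, 0.3]
width: 41.8
```

Call:
send_rows:
  rows:
    - {"offset": [0, 0, -0.04], "twist": [0, 0, 0]}
    - {"offset": [0, 0, -0.04], "twist": [0, 0, 0]}
    - {"offset": [0, 0, -0.04], "twist": [0, 0, 0]}
    - {"offset": [0, 0, -0.03], "twist": [0, 0, 0]}
    - {"offset": [0, 0, 0], "twist": [0, 0, 0]}

```text
t: 48.58
ee_pos: [439.9, 225.1, 378.8]
orientation: [0.382, -3.103, 0.004]
ft_force: [0.8, 1.3, -0.3]
width: 59.8
```

```bash
python3 - <<'E'
from h import *
im,P=cloud("wrist"); z=P[...,2]; print("bar, box"); pr(comps((z>55)&(z<80)&(P[...,0]<500)&(P[...,1]<300),P,100)); pr(comps((z>18)&(z<80)&(P[...,0]<500)&(P[...,1]<300),P,500))
look(); plan(438,225,60,.27+np.pi)
im,_=optics.get_image("top"); cv2.imwrite("pics/end.png",im)
E
```

```text
bar, box
437 225 46 11 0.25 66 652
438 225 80 79 0.27 25 5827
mat blocks
stack: x,y in stand, len, wid, yaw-1.69, z
0.4 -43.0 [166.  37.] -0.002 65.3
-0.1 83.2 [76. 37.] -0.006 64.9
1.7 -42.9 [80. 36.] 0.005 101.1
t 48.68 grasp [435.5 223.5 211.8] psi -2.896 q [ 0.45  0.28  1.94  0.    0.95 -1.37] F [-0.1 -1.   0.7] w 60.4
TWIST [-0.09 -1.19 -1.42] OFF [0.0006 0.0006 0.1518]
```

View pics/end.png

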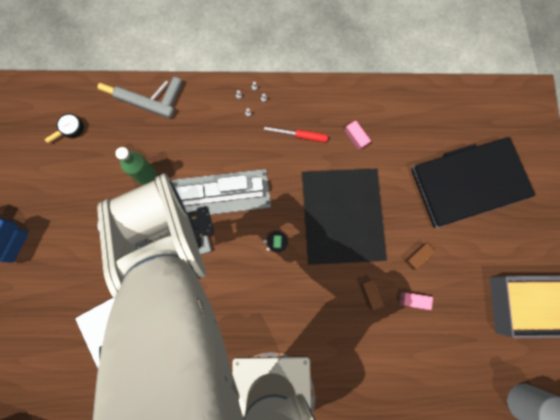

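```bash
python3 -c "
from workcell import ctrl; print(ctrl.close_job())"
```

```text
the job is handed in; nothing more can be done
None
```

The job is done and handed in at about 49 s of the 210 s allowed. The hand-in reports no verdict.

- **Sequence:** I turned the knob to locked with the plate empty (measured about 1.02 rad). I then laid all four aluminium blocks that were there, three along the plate and the fourth over the joint at -42.5 mm. Last, I turned the knob back to free (about 0.02 rad).
- **Final block positions:**

| Block place | Along plate (mm) | Across plate (mm) |
|---|---|---|
| Bottom course, three blocks | -85.9, -0.1 and 85.7 | within 2 of the middle line |
| Second course | -42.9 | 1.7 |

  All lie within about 0.02 rad of square, with tops at 65 and 101 mm. The last look showed the bottom row partly hidden by the second course and the arm, so those figures are from just before the fourth block went on; what was visible at the end agreed with them.
- **Things to leave alone:** the last top picture shows the bottle, stopwatch and screwdriver where they were. The arm hid the jar in that picture; no move went near it.
- **What went wrong on the way:**
  - On the first pick the fingertips pressed on the mat with about 80 N at the wrist (limit 120 N), and I backed off at once.
  - After the second block was placed, it was found about 20 mm aside and turned, and the first was slightly askew. That may have been the announced knock. I re-gripped and re-laid both.

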